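# Load the barrel-nut dispenser and hold its gate open at the mark

### The arm

A 6-joint arm with a two-finger parallel gripper is mounted at the origin on the work surface. World frame = base frame: x ahead of the robot, y to its left, z up, the work surface at z = 0. Lengths are in m, angles in rad, forces in N, time in s.
With the tool pointing down it reaches from about 0.3 to 0.875 m from the base axis. Payload 4.2 kg.
Tool frame: the origin (TCP) lies between the finger pads; the fingertips stand 14 mm ahead of it and the grasp point (between the pads) lies 5 mm behind it; x points along the fingers, z is the direction in which the jaws open and shut, and the axes are right-handed (so a half turn about x gives the same grasp; the last joint's range is limited). The gripper opens to 85 mm and grips with 20 to 120 N. Pads are 22 mm wide; open, the fingers measure 114 mm over their backs; the gripper's body (76 mm by 85 mm) begins 54 mm behind the grasp point. The pads swing forward as they close: fully open they stand 13 mm farther back than shut.
Start: joints at [1.257, 0.32, 1.565, -0, 1.257, -0.02], TCP at [0.167, 0.55, 0.222] pointing down, gripper open.
Joint ranges: [-3.11, 3.11], [-0.84, 2.01], [0.21, 2.61], [-1.34, 4.49], [0.05, 2.63], [-2.56, 2.56]. Speed limits (rad/s): [2.57, 2.57, 3.14, 3.14, 3.14, 3.14].

### API

Orientations are given as [roll, pitch, yaw] about the fixed x, y, z axes, in that order (R = Rz(yaw) Ry(pitch) Rx(roll)).
In Python, from plant import ctrl gives the robot as it stands.
- The arm moves only by the tool arm_command, never from a script. Its argument "steps" is a list of rows, each a list of 3 entries, a list of its own where there are three numbers: the shift along the tool's x, y, z in units of 40 mm (1.0 is 40 mm), then the turn, a rotation vector about the tool's x, y, z in degrees, then the closure, from 0 (fully open) to 1 (shut). In form: [[[dx, dy, dz], [rx, ry, rz], grip], ...]. A call has exactly 8 rows; each row shifts and turns the commanded pose from where the row before left it, along the tool's axes as they then stand; what a row does not reach is not made up. A row lasts 1/12 s, in which the tool goes at most 41.7 mm and 7.16 degrees, less where a joint would pass 70% of its speed; a pose out of reach is approached as far as the arm can. A call is refused whole if a number of a shift passes 1 or a number of a turn 7.16, either way. A call with a gripper value outside its range is refused whole. The fingers move at their own pace and stop on an object; "force" is the grip in N (left out, the last holds). Time passes only in rows, so rows that do not move let the fingers close, or fill a call up. It gives the time, the measured TCP pose, the force and the opening at its end, in the units of the state.
- ctrl.get_obs(): the state, without advancing time (a new reading comes with each control period).
- ctrl.get_image(name): name is "scene" or "top"; returns the picture (480x640x3 uint8, blue, green, red); there is no depth.
- ctrl.camera_info(name): a dict with "fx", "fy", "cx", "cy" (pixels), "origin" and "attitude" of the camera in the world. Camera axes: x right, y up, looking along -z (the intrinsics and any distortion apply to the point x, -y, -z); pixel columns grow to the right and rows downward; lengths in m; the calibration is good to about 2 mm. A picture is of the moment at which its call begins. camera_info takes no time and is no camera call.
- ctrl.sign_off(): hands the job in, once; it reports no verdict.
Trained networks look in the newest picture that a camera, given by its name, has taken for a name from the list of things; names that differ only in an ending like _2 or _b are one class to them, and where a whole thing is asked for, a point or a joint stands for the part that bears it (a point fixed in the world has none). Each returns a list of dicts, best first, with "score" (0 to 1); they miss things now and then, are a little off and sometimes report something else, mostly with a low value. They report only what shows in the picture. A call takes as long as a camera call. They do not tell look-alikes from the thing itself.
- ctrl.regions_of(camera, target): "region" (480x640 bool, what is visible of it) and "extent" ([left, top, width, height] in pixels, round what is visible of it).
The state is a dict: "t": time; "joints": joint angles; "joint_vel": joint speeds; "joint_efforts": joint torques, N m; "eef_pos": TCP position; "tcp_rot": TCP orientation; "force": force on the tool from outside, world axes, zero at the start; "wrist_torque": the same for the moment, N m; "gripper_width": opening from 0.0 (shut) to 1.0 (fully open).
Only numpy, scipy, OpenCV 4.12 (cv2) and the standard library are available. Lean on these libraries where they do the work, as an engineer would, in place of code of your own. Each camera call takes 0.05 s, during which the arm holds its last target.

### The job

Pour all six barrel nuts from the cup into the dispenser's funnel and stand the empty cup upright on the free bench top while the gate is still shut. Then pull the spring-return gate by its black knob out to the mark, so that the pointer beside the knob lines up with the fin on the rail and all the nuts drop into the tray below, and finish while still holding it there: the gate springs shut if let go. Leave the other tools and things on the bench where they are.

Things in the scene. Friction and masses are not known exactly. Their poses are not given: they have to be found in the camera images.
- cup: grey plastic cup, open at the top, straight and round: 60 mm across outside, 72 mm high, wall 3 mm, about 80 g empty, floor 5 mm thick. Origin: centre of its underside, z up along its axis. It starts upright on the bench with the six nuts in it.
- nut0: steel barrel nut: plain cylinder 16 mm across, 22 mm long, 30 g, origin at its centre, z along its axis; starts in the cup. Cup, funnel, chute and nuts are smooth (friction about 0.25)
- nut1: steel barrel nut: plain cylinder 16 mm across, 22 mm long, 30 g, origin at its centre, z along its axis; starts in the cup. Cup, funnel, chute and nuts are smooth (friction about 0.25)
- nut2: steel barrel nut: plain cylinder 16 mm across, 22 mm long, 30 g, origin at its centre, z along its axis; starts in the cup. Cup, funnel, chute and nuts are smooth (friction about 0.25)
- nut3: steel barrel nut: plain cylinder 16 mm across, 22 mm long, 30 g, origin at its centre, z along its axis; starts in the cup. Cup, funnel, chute and nuts are smooth (friction about 0.25)
- nut4: steel barrel nut: plain cylinder 16 mm across, 22 mm long, 30 g, origin at its centre, z along its axis; starts in the cup. Cup, funnel, chute and nuts are smooth (friction about 0.25)
- nut5: steel barrel nut: plain cylinder 16 mm across, 22 mm long, 30 g, origin at its centre, z along its axis; starts in the cup. Cup, funnel, chute and nuts are smooth (friction about 0.25)
- dispenser: gravity dispenser fixed to the bench: base board, tray, four posts, deck, funnel. Origin: on the bench straight below the funnel's centre; z up; the gate pulls out along its own -x. Base board 12 mm high (x -75..95, y -150..50 mm, and under the gate x -265..-75, y -80..50 mm). Grey deck 154 x 106 mm, top at 108 mm; round metal funnel on it, outside 68 mm across at the throat (inside radius 31 mm).
- tray (a point): point on the tray's floor, 12 mm above the bench, at dispenser x 0, y -100 mm: the open end of the steel tray (inside x -60..60, y -145..45 mm; rim 47 mm above the bench here, 82 mm beside the chute). A chute under the funnel slopes down towards this end. Nuts on the chute also count as in the tray.
- hopper (a point): centre of the funnel's mouth: level with its rim, 174 mm above the bench; the mouth is 150 mm across outside, 144 mm inside
- gate (a joint): how far the gate is pulled out, m: 0 shut, 0.105 hard stop; straight travel along the dispenser's -x. A spring always pulls it shut: about 4 N to start it, 8 N at 75 mm. The throat is fully open from 65 mm on.
- knob (a point): point on the axis of the gate's upright black round knob (26 mm across, foot 94, top 141 mm above the bench), 118 mm above the bench; moves with the gate; when shut, 135 mm from the funnel's axis along dispenser -x, at y 0. It stands on a steel plate 68 mm wide, top at 94 mm. A thin pointer, top at 94 mm, sticks out of the plate towards dispenser -y, in line with the knob's axis.
- mark: the mark: dark steel clip on the rail beside the gate's travel. Origin on the rail's top, 91 mm above the bench, 62 mm sideways (dispenser -y) of the knob's line; axes as the dispenser. Upright fin at its x = 0, 3 mm thick, top 24 mm above the origin: the gate is at the mark when knob axis and fin have the same dispenser x. Each time elsewhere: 66 to 84 mm of gate travel.
- drill: cordless drill standing on its battery, 75 x 120 x 205 mm high; a bystander, to be left alone; origin at the centre of its underside
- glue: white glue bottle, 56 mm across, 170 mm high; a bystander, to be left alone; origin at the centre of its underside
- hammer: hammer lying flat; a bystander, to be left alone; origin at the centre of its underside
- screwdriver: screwdriver lying flat; a bystander, to be left alone; origin at the centre of its underside
- tape: tape measure case, 70 x 36 x 66 mm high; a bystander, to be left alone; origin at the centre of its underside
- offcut: wood offcut, 120 x 70 x 40 mm; a bystander, to be left alone; origin at the centre of its underside
- jar: glass jar with a steel lid, 72 mm across, 90 mm high; a bystander, to be left alone; origin at the centre of its underside
Not all that is in view belongs to the job. Leave any green look-alike of the cup alone.

How it is judged:
By the outcome, as a careful person would: the job done as asked, in the order asked, and still so for the second after the job is handed in, while the arm keeps its last pose, push and grip.
It also fails if it takes over 64 s, if anything falls off the work surface, if the arm or the gripper's body presses on something with over 40 N, if the wrist force passes 120 N, or if a joint passes its speed limit or range.

## Working session

There is one attempt and no reset: what is moved stays moved. The work goes in short steps, Python scripts to look and compute and a tool call to move; the robot and the scene stay as the last step left them, time stands still between calls to the robot, and variables do not carry over. Pictures are saved under pics/ and viewed, and the job is handed in when it is done.

Besides the shell and the picture viewer there is one more tool, called after "Call:" as name([rows], argument=value, ...), one row to a line, values as JSON. arm_command: Moves the arm, as the interface text tells. Its arguments: {"type":"object","properties":{"steps":{"type":"array","items":{"type":"array"}},"force":{"type":"number"}},"required":["steps"]}

```bash
mkdir -p pics; ls
python3 - <<'E'
from plant import ctrl
import cv2
print(ctrl.get_obs())
for n in("scene","top"):
    cv2.imwrite(f"pics/{n}0.png",ctrl.get_image(n)); print(n,ctrl.camera_info(n))
E
```

```text
pics
{'t': 0.0, 'joints': array([ 1.25700441e+00,  3.20312099e-01,  1.56569473e+00, -8.88799483e-06,
        1.25740821e+00, -2.00127917e-02]), 'joint_vel': array([ 0.00078671,  0.00023011,  0.00041396,  0.00034561,  0.00012587,
       -0.0015741 ]), 'joint_efforts': array([ 1.47794224e-03, -4.15530074e+01, -2.34157938e+01,  2.38630382e-04,
        8.38259817e-03, -1.04824070e-05]), 'eef_pos': array([0.16635723, 0.54988355, 0.22146459]), 'tcp_rot': array([ 3.12621668,  1.56897393, -1.87994868]), 'force': array([ 0.10124648, -0.59342425,  0.99367117]), 'wrist_torque': array([-0.00981258,  0.01772437,  0.01400017]), 'gripper_width': 1.0003478995509043}
scene {'fx': 467.7096758342981, 'fy': 467.7096758342981, 'cx': 320.6572591434288, 'cy': 240.39601343432125, 'origin': array([ 1.21868682, -0.61318651,  0.8625982 ]), 'attitude': array([0.89283031, 0.0025133 , 0.83250005])}
top {'fx': 555.583884670001, 'fy': 555.583884670001, 'cx': 308.17417233719226, 'cy': 243.8871290642362, 'origin': array([ 0.46268192, -0.00604052,  1.33067154]), 'attitude': array([ 0.07153735, -0.00582733, -1.56643424])}
```

View pics/scene0.png

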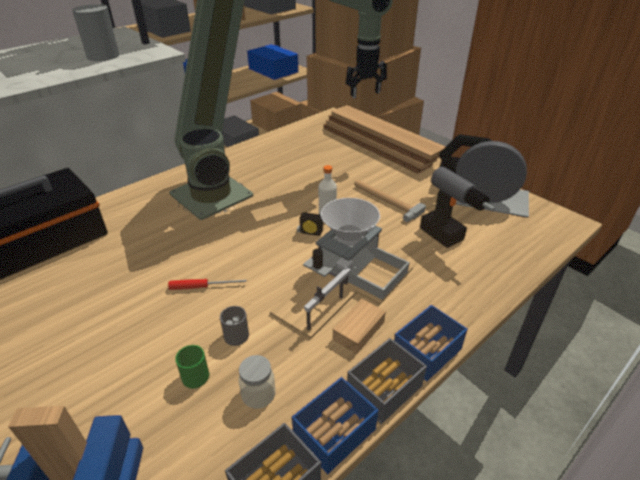

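View pics/top0.png

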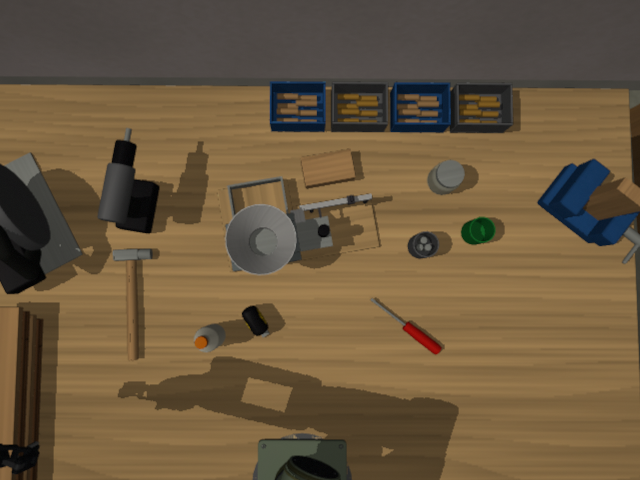

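Top view (robot base at the bottom, x up, y left): cup with nuts at about (423,244), green look-alike at (479,230), funnel at (261,240), knob at (324,231), mark clip near (351,200).

```bash
cat > h.py <<'E'
import numpy as np, cv2
from scipy.spatial.transform import Rotation as R
from plant import ctrl
def cam(n):
    c=ctrl.camera_info(n); return c, R.from_euler('xyz',c['attitude']).as_matrix(), np.array(c['origin'])
def proj(n,p):
    c,M,o=cam(n); q=(np.atleast_2d(p)-o)@M
    return np.c_[c['cx']+c['fx']*q[:,0]/-q[:,2], c['cy']+c['fy']*(-q[:,1])/-q[:,2]]
def back(n,uv,z):
    c,M,o=cam(n); uv=np.atleast_2d(uv)
    d=np.c_[(uv[:,0]-c['cx'])/c['fx'],-(uv[:,1]-c['cy'])/c['fy'],-np.ones(len(uv))]@M.T
    return o+d*((z-o[2])/d[:,2])[:,None]
E
python3 - <<'E'
from h import *
for n in("scene","top"):
    im=ctrl.get_image(n); big=im.copy()
    for t in("cup","dispenser","hopper","knob","gate","mark","jar","offcut","tape","glue","screwdriver"):
        for r in ctrl.regions_of(n,t)[:3]:
            m=r['region']; ys,xs=np.nonzero(m)
            print(n,t,round(r['score'],2),r['extent'],"c",xs.mean().round(1),ys.mean().round(1),len(xs))
    
im=ctrl.get_image("top")
cv2.imwrite("pics/topc.png",cv2.resize(im[160:300,210:410],None,fx=4,fy=4,interpolation=2))
im=ctrl.get_image("scene")
cv2.imwrite("pics/scenec.png",cv2.resize(im[190:350,210:420],None,fx=3.7,fy=3.7,interpolation=2))
E
```

```text
scene cup 0.7 [220.0, 307.3, 31.4, 37.4] c 234.2 325.3 807
scene cup 0.61 [173.8, 342.5, 31.8, 49.5] c 191.7 366.4 1200
scene dispenser 0.81 [269.1, 196.5, 143.3, 141.4] c 342.3 267.5 9259
scene hopper 0.73 [267.0, 198.3, 145.6, 138.9] c 342.2 267.6 9210
scene hopper 0.45 [304.7, 248.0, 36.4, 28.7] c 322.0 261.9 646
scene knob 0.88 [305.3, 236.3, 60.2, 41.0] c 322.0 261.9 674
scene gate 0.65 [303.6, 247.4, 34.9, 24.4] c 321.8 260.6 557
scene gate 0.62 [353.9, 179.6, 70.5, 39.8] c 393.9 201.5 708
scene mark 0.54 [312.4, 287.8, 16.3, 16.1] c 319.3 293.8 130
scene jar 0.62 [236.8, 353.6, 36.5, 57.7] c 256.0 381.7 1669
scene offcut 0.81 [330.9, 301.5, 54.2, 50.9] c 358.2 325.6 1697
scene tape 0.56 [297.9, 215.1, 24.8, 22.3] c 310.5 223.4 527
scene glue 0.63 [316.4, 162.3, 22.7, 52.7] c 326.1 188.9 597
scene screwdriver 0.64 [169.3, 281.0, 71.6, 8.1] c 190.3 283.7 416
scene screwdriver 0.61 [269.6, 195.4, 142.9, 142.6] c 342.2 267.7 9435
scene screwdriver 0.56 [303.5, 248.2, 35.9, 27.4] c 321.8 261.3 570
top cup 0.91 [461.1, 213.5, 35.2, 30.9] c 478.5 229.9 752
top cup 0.73 [409.5, 230.7, 27.5, 29.6] c 423.5 245.0 579
top dispenser 0.58 [217.5, 175.4, 161.6, 98.2] c 289.6 225.5 10853
top hopper 0.64 [216.9, 176.0, 164.5, 96.7] c 289.7 225.7 10726
top knob 0.65 [249.5, 211.1, 81.3, 41.2] c 295.3 235.9 1615
top gate 0.88 [251.8, 213.7, 80.4, 45.8] c 295.2 235.8 1620
top mark 0.55 [346.8, 192.0, 8.9, 11.3] c 350.7 198.9 56
top jar 0.75 [425.4, 157.1, 37.6, 39.5] c 445.4 176.7 1018
top jar 0.3 [415.6, 248.1, 7.9, 4.4] c 418.6 246.8 36
top offcut 0.98 [302.0, 147.9, 52.8, 42.1] c 327.8 167.7 1632
top tape 0.75 [240.6, 305.6, 27.5, 32.6] c 255.7 320.5 528
top tape 0.45 [112.2, 248.0, 39.3, 111.0] c 132.1 294.0 1584
top glue 0.76 [192.9, 321.0, 31.3, 31.0] c 209.3 336.9 715
top glue 0.36 [116.0, 247.3, 36.1, 111.4] c 131.8 293.5 1442
top screwdriver 0.72 [372.1, 295.8, 68.9, 58.3] c 415.8 332.5 616
```

View pics/topc.png

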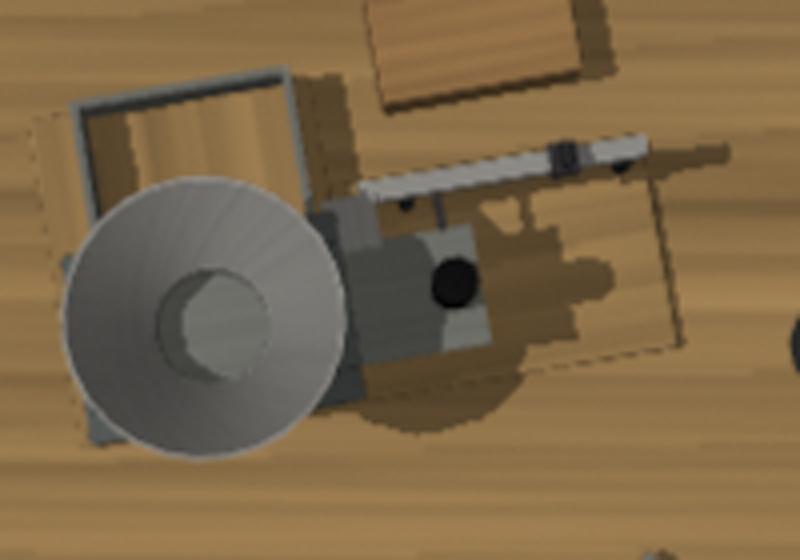

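View pics/scenec.png

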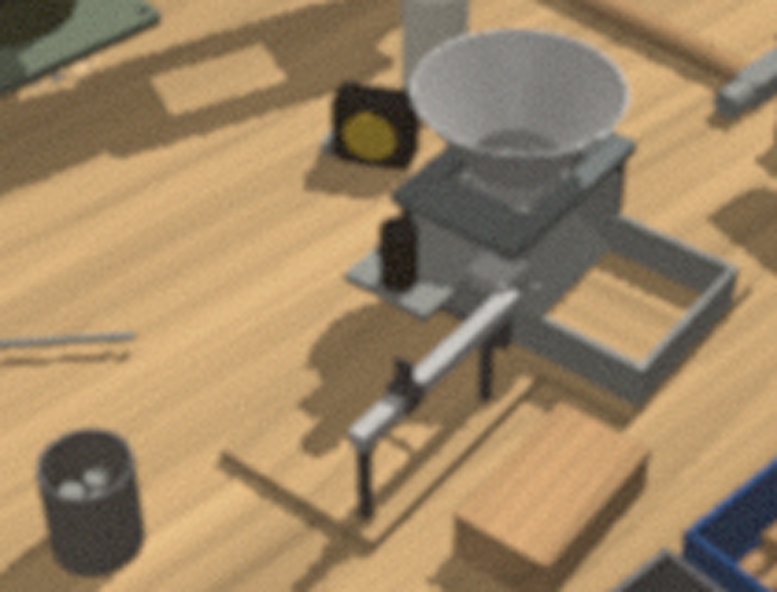

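```bash
cat > fit.py <<'E'
from h import *
from scipy.optimize import least_squares
T=lambda a:np.array(a)/4+[210,160]-.4
S=lambda a:np.array(a)/3.7+[210,190]-.4
P=[("top",(0,0,174),T((205,317)),1),("top",(-135,0,141),T((454,283)),1),("top",(-265,50,12),T((682,345)),1),("top",(-62,-147,47),T((285,70)),.5),("top",(62,-147,47),T((75,105)),.5),
("scene",(0,0,174),S((519,96)),1),("scene",(-135,0,141),S((399,228)),1),("scene",(-265,50,12),S((225,457)),1),("scene",(-265,-80,12),S((370,550)),1),("scene",(-62,-147,47),S((640,372)),.5),("scene",(62,-147,47),S((737,268)),.5)]
def W(q,p):
    return R.from_euler('z',q[2]).apply(np.atleast_2d(p)/1000.)+[q[0],q[1],0]
f=lambda q:np.concatenate([w*(proj(n,W(q,p))[0]-uv) for n,p,uv,w in P])
s=least_squares(f,[.45,.1,1.6],loss='soft_l1')
q=s.x
if __name__=="__main__":
    print(q,np.degrees(q[2])); print(f(q).reshape(-1,2).round(1))
    # mark: local x
    for n,uv in(("top",T((566,156))),("scene",S((402,362)))):
        for z in(91,115):
            w=back(n,uv,z/1000)[0]; l=R.from_euler('z',-q[2]).apply(w-[q[0],q[1],0])*1000
            print(n,z,l.round(1))
    for n in("top","scene"):
        print([proj(n,W(q,(-135-t,-62,115)))[0].round(1) for t in (66,70,75,80,84)])
    for n,u in(("top",(423.5,244.5)),):
        print("cup rim",back(n,u,.072))
    print("cup",[proj(n,[0,0,0]) for n in()])
E
python3 fit.py
python3 - <<'E'
from h import *
im=ctrl.get_image("top")
cv2.imwrite("pics/t2.png",np.hstack([cv2.resize(im[185:215,325:375],None,fx=8,fy=8,interpolation=2),cv2.resize(im[222:262,398:448],None,fx=8,fy=8,interpolation=2)[:240]]) )
im=ctrl.get_image("scene")
cv2.imwrite("pics/s2.png",np.hstack([cv2.resize(im[275:315,295:345],None,fx=8,fy=8,interpolation=2),cv2.resize(im[305:345,210:260],None,fx=8,fy=8,interpolation=2)]))
E
```

```text
[0.55645731 0.0863009  1.74925209] 100.224762093358
[[ 0.1 -0.4]
 [ 0.9 -1.4]
 [-0.5 -0.4]
 [ 0.  -0.3]
 [ 0.  -0.1]
 [-0.1 -1.4]
 [-0.4  0.4]
 [-1.8 -1.8]
 [ 0.7 -1.5]
 [ 0.  -0.6]
 [-0.6  0.1]]
top 91 [-209.6  -61.5   91. ]
top 115 [-207.   -58.2  115. ]
scene 91 [-189.3  -45.3   91. ]
scene 115 [-208.5  -60.3  115. ]
[array([348.1, 197.4]), array([349.9, 197.1]), array([352.1, 196.7]), array([354.4, 196.3]), array([356.1, 196. ])]
[array([320.9, 285.9]), array([319.8, 286.9]), array([318.4, 288.1]), array([317.1, 289.4]), array([316. , 290.4])]
cup rim [[ 0.55276679 -0.27523095  0.072     ]]
cup []
```

View pics/t2.png

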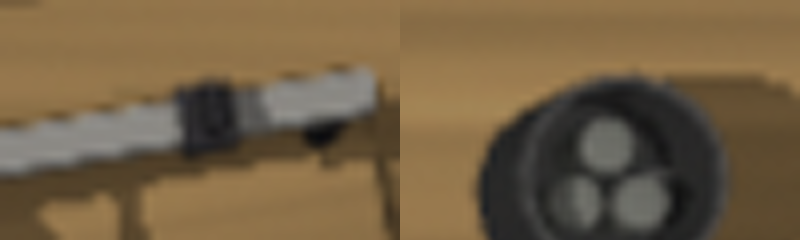

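View pics/s2.png

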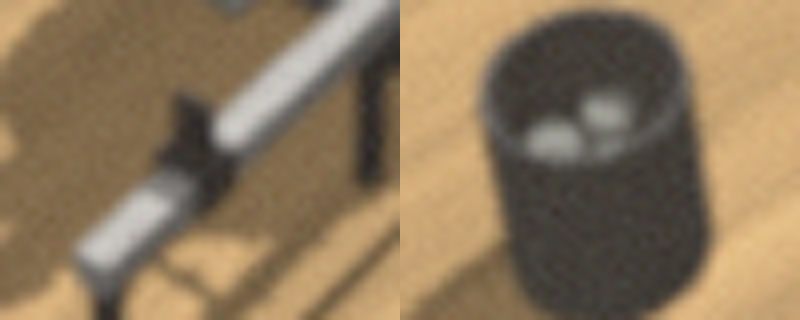

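Run:
```python
from h import *
o=ctrl.get_obs(); q=o['joints']
Rt=R.from_euler('xyz',o['tcp_rot']); print(Rt.as_matrix().round(3))
Z=lambda a:R.from_euler('z',a);Y=lambda a:R.from_euler('y',a)
B=Z(q[0])*Y(q[1]+q[2])*Z(q[3])*Y(q[4])*Z(q[5])
print((B.inv()*Rt).as_matrix().round(3))
B=Z(q[0])*Y(q[1]+q[2])*Z(q[3])*Y(q[4])*Z(-q[5])
print((B.inv()*Rt).as_matrix().round(3))
print("cup",back("top",(425.7,244.2),.072),back("scene",(232.9,315.3),.072))
print("green",back("top",(481,229),.072),"jar",back("top",(449,173.5),.09),"screw",back("top",[(374,299),(440,352)],.01))
```

```text
[[ 0.    -0.957  0.29 ]
 [ 0.     0.29   0.957]
 [-1.     0.     0.   ]]
[[-0.  0. -1.]
 [ 0.  1.  0.]
 [ 1. -0. -0.]]
[[-0.     0.04  -0.999]
 [ 0.     0.999  0.04 ]
 [ 1.    -0.    -0.   ]]
cup [[ 0.55347466 -0.28024716  0.072     ]] [[ 0.55660855 -0.28030001  0.072     ]]
green [[ 0.58882114 -0.40685464  0.072     ]] jar [[ 0.71281881 -0.3308418   0.09      ]] screw [[ 0.42725777 -0.16977282  0.01      ]
 [ 0.30372644 -0.32471218  0.01      ]]
```

Call:
arm_command([
  [[-0.3, -0.8, -0.55], [0, 0, 0], 0],
  [[-0.3, -0.8, -0.55], [0, 0, 0], 0],
  [[-0.3, -0.8, -0.55], [0, 0, 0], 0],
  [[-0.3, -0.8, -0.55], [0, 0, 0], 0],
  [[-0.3, -0.8, -0.55], [0, 0, 0], 0],
  [[-0.3, -0.8, -0.55], [0, 0, 0], 0],
  [[-0.3, -0.8, -0.55], [0, 0, 0], 0],
  [[-0.3, -0.8, -0.55], [0, 0, 0], 0],
])

```text
t: 2.17
eef_pos: [0.3613, 0.3061, 0.3192]
tcp_rot: [-0.562, 1.57, 0.715]
force: [-0.8, 0.8, -0.1]
gripper_width: 1.002
```

```bash
cat >> h.py <<'E'
Z=lambda a:R.from_euler('z',a)
Y=lambda a:R.from_euler('y',a)
C=np.array([[0,0,-1],[0,1,0],[1,0,0]])
def fkR(q): return (Z(q[0])*Y(q[1]+q[2])*Z(q[3])*Y(q[4])*Z(q[5])).as_matrix()@C
def state():
    o=ctrl.get_obs(); M=R.from_euler('xyz',o['tcp_rot']).as_matrix()
    return o,o['eef_pos'],M
def show():
    o,p,M=state()
    print("t",round(o['t'],2),"p",p.round(4),"q",o['joints'].round(3),"F",o['force'].round(1),"w",round(o['gripper_width'],3))
    print("x",M[:,0].round(3),"y",M[:,1].round(3),"z",M[:,2].round(3),"Rerr",abs(fkR(o['joints'])-M).max().round(3))
    import json; open('log.jsonl','a').write(json.dumps([list(o['joints']),list(p)])+"\n")
def to(p=None,M=None):
    o,p0,M0=state()
    if p is not None: print("shift units",(M0.T@(np.array(p)-p0)/.04).round(2))
    if M is not None: print("turn deg",np.degrees(R.from_matrix(M0.T@M).as_rotvec()).round(1))
E
echo '[[1.25700441,0.320312,1.56569473,-8.9e-06,1.25740821,-0.0200128],[0.16635723,0.54988355,0.22146459]]' > log.jsonl
python3 -c "
from h import *
show()"
```

```text
t 2.17 p [0.3613 0.3061 0.3192] q [ 0.679  0.108  1.601  0.     1.432 -0.599] F [-0.8  0.8 -0.1] w 1.002
x [ 0.001  0.001 -1.   ] y [-0.957  0.289 -0.   ] z [0.289 0.957 0.001] Rerr 0.0
```

```bash
cat >> h.py <<'E'
from scipy.optimize import least_squares
L1,L2,LAT=.5676,.4162,.0113
D=.30
LO=np.array([-3.11,-.84,.21,-1.34,.05,-2.56]);HI=np.array([3.11,2.01,2.61,4.49,2.63,2.56])
def fkp(q,d=None):
    d=D if d is None else d
    s=np.array([L1*np.sin(q[1])+L2*np.sin(q[1]+q[2]),LAT,d-.1877+L1*np.cos(q[1])+L2*np.cos(q[1]+q[2])])
    return Z(q[0]).apply(s)+d*fkR(q)[:,0]
def ik(p,M,seed,d=None):
    f=lambda q:np.r_[(fkp(q,d)-p)*10,(fkR(q)-M).ravel()]
    s=least_squares(f,np.clip(seed,LO+.01,HI-.01),bounds=(LO,HI)); return s.x,s.cost
def ori(A,E,sgn=1):
    A,E=np.radians([A,E]); x=np.array([np.cos(A)*np.cos(E),np.sin(A)*np.cos(E),-np.sin(E)])
    z=sgn*np.array([-np.sin(A),np.cos(A),0]); return np.c_[x,np.cross(z,x),z]
E
python3 - <<'E'
from h import *
for d in(.2,.3):
 for A in(0,20,40,60):
  for E in (10,25):
   for s in(1,-1):
    best=min((ik(np.array([.555,-.28,.048]),ori(A,E,s),[-.4,.3,2.1,q4,1.2,q6],d) for q4 in(1.5,2.5) for q6 in(-1.5,0,1.5)),key=lambda r:r[1])
    if best[1]<1e-4: print(d,A,E,s,best[0].round(2))
E
```

```text
0.2 0 10 1 [-0.69  0.61  2.22  2.39  1.16  1.79]
0.2 0 10 -1 [-0.69  0.61  2.22  2.39  1.16 -1.35]
0.2 0 25 1 [-0.67  0.52  2.16  2.25  0.8   1.96]
0.2 0 25 -1 [-0.67  0.52  2.16  2.25  0.8  -1.18]
0.2 20 10 1 [-0.78  0.65  2.09  1.92  1.24  1.96]
0.2 20 10 -1 [-0.78  0.65  2.09  1.92  1.24 -1.18]
0.2 20 25 1 [-0.75  0.57  2.05  1.75  0.96  2.15]
0.2 20 25 -1 [-0.75  0.57  2.05  1.75  0.96 -0.99]
0.2 40 10 1 [-0.81  0.7   1.92  1.54  1.39  2.1 ]
0.2 40 10 -1 [-0.81  0.7   1.92  1.54  1.39 -1.05]
0.2 40 25 1 [-0.78  0.63  1.9   1.38  1.17  2.25]
0.2 40 25 -1 [-0.78  0.63  1.9   1.38  1.17 -0.89]
0.2 60 10 1 [-0.8   0.77  1.74  1.25  1.59  2.17]
0.2 60 10 -1 [-0.8   0.77  1.74  1.25  1.59 -0.97]
0.2 60 25 1 [-0.77  0.7   1.73  1.1   1.4   2.27]
0.2 60 25 -1 [-0.77  0.7   1.73  1.1   1.4  -0.87]
0.3 0 10 1 [-0.85  0.78  2.4   2.29  1.42  1.54]
0.3 0 10 -1 [-0.85  0.78  2.4   2.29  1.42 -1.6 ]
0.3 0 25 1 [-0.81  0.59  2.35  2.25  1.    1.74]
0.3 0 25 -1 [-0.81  0.59  2.35  2.25  1.   -1.4 ]
0.3 20 10 1 [-0.97  0.79  2.19  1.8   1.36  1.73]
0.3 20 10 -1 [-0.97  0.79  2.19  1.8   1.36 -1.41]
0.3 20 25 1 [-0.92  0.64  2.16  1.7   1.06  1.94]
0.3 20 25 -1 [-0.92  0.64  2.16  1.7   1.06 -1.2 ]
0.3 40 10 1 [-0.98  0.85  1.93  1.41  1.45  1.94]
0.3 40 10 -1 [-0.98  0.85  1.93  1.41  1.45 -1.2 ]
0.3 40 25 1 [-0.94  0.72  1.93  1.3   1.22  2.1 ]
0.3 40 25 -1 [-0.94  0.72  1.93  1.3   1.22 -1.04]
0.3 60 10 1 [-0.94  0.93  1.66  1.13  1.63  2.08]
0.3 60 10 -1 [-0.94  0.93  1.66  1.13  1.63 -1.07]
0.3 60 25 1 [-0.91  0.81  1.68  1.01  1.44  2.18]
0.3 60 25 -1 [-0.91  0.81  1.68  1.01  1.44 -0.96]
```

Run:
```python
from h import *
o,p,M=state(); T=ori(40,20,-1)
rv=R.from_matrix(M.T@T).as_rotvec(); print(np.degrees(rv),np.degrees(np.linalg.norm(rv)))
for d in(.2,.3):
  q=o['joints']
  for k in range(1,13):
    f=k/12; pp=p+(np.array([.44,-.35,.2])-p)*f; q,c=ik(pp,M@R.from_rotvec(rv*f).as_matrix(),q,d); print(f.__round__(2),q.round(2),round(c,5))
# option: swing sideways first
```

```text
[104.96333838 -73.43053725  39.71429852] 134.11402503689902
0.08 [ 0.52  0.04  1.7   0.11  1.35 -0.62] 0.0
0.17 [ 0.35 -0.    1.78  0.24  1.3  -0.68] 0.0
0.25 [ 0.16 -0.03  1.85  0.37  1.27 -0.76] 0.0
0.33 [-0.04 -0.04  1.91  0.5   1.27 -0.85] 0.0
0.42 [-0.23 -0.02  1.94  0.62  1.3  -0.92] 0.0
0.5 [-0.41  0.02  1.96  0.72  1.34 -0.97] 0.0
0.58 [-0.56  0.08  1.97  0.81  1.38 -0.99] 0.0
0.67 [-0.7   0.14  1.96  0.89  1.42 -0.98] 0.0
0.75 [-0.81  0.21  1.94  0.96  1.45 -0.94] 0.0
0.83 [-0.9   0.28  1.91  1.04  1.47 -0.88] 0.0
0.92 [-0.97  0.35  1.87  1.12  1.48 -0.79] 0.0
1.0 [-1.03  0.42  1.83  1.2   1.47 -0.69] 0.0
0.08 [ 0.5   0.04  1.71  0.12  1.35 -0.65] 0.0
0.17 [ 0.29 -0.02  1.8   0.24  1.3  -0.74] 0.0
0.25 [ 0.07 -0.04  1.88  0.38  1.29 -0.85] 0.0
0.33 [-0.16 -0.03  1.93  0.5   1.31 -0.97] 0.0
0.42 [-0.38  0.    1.97  0.6   1.34 -1.06] 0.0
0.5 [-0.57  0.06  1.98  0.68  1.39 -1.12] 0.0
0.58 [-0.73  0.14  1.98  0.75  1.43 -1.14] 0.0
0.67 [-0.86  0.22  1.97  0.82  1.47 -1.14] 0.0
0.75 [-0.97  0.3   1.95  0.88  1.5  -1.1 ] 0.0
0.83 [-1.06  0.39  1.92  0.95  1.52 -1.03] 0.0
0.92 [-1.13  0.46  1.88  1.02  1.53 -0.95] 0.0
1.0 [-1.19  0.53  1.84  1.1   1.53 -0.85] 0.0
```

```bash
cat >> h.py <<'E'
def plan(p1,M1,n,d=None):
    """print rows: straight world path with constant rotvec, and the joints it would need"""
    o,p,M=state(); rv=R.from_matrix(M.T@M1).as_rotvec()/n; dp=(np.array(p1)-p)/n
    q=o['joints']; print("turn/row",np.degrees(rv).round(2))
    rt=np.degrees(rv).round(2); Mc=M.copy(); pc=p.copy()
    for k in range(n):
        t=(Mc.T@(p+dp*(k+1)-pc)/.04).round(2); pc=pc+Mc@t*.04; Mc=Mc@R.from_rotvec(np.radians(rt)).as_matrix()
        q,c=ik(pc,Mc,q,d); print(t.tolist(),q.round(2).tolist(),"" if c<1e-5 else "UNREACH")
E
python3 -c "
from h import *
plan([.43,-.36,.25],ori(40,20,-1),24)"
```

```text
turn/row [ 4.37 -3.06  1.65]
[0.07, -0.27, -0.64] [0.59, 0.07, 1.65, 0.06, 1.39, -0.62] 
[0.03, -0.32, -0.63] [0.5, 0.03, 1.7, 0.12, 1.36, -0.65] 
[-0.01, -0.36, -0.6] [0.4, 0.0, 1.75, 0.18, 1.34, -0.69] 
[-0.06, -0.41, -0.56] [0.29, -0.02, 1.79, 0.24, 1.32, -0.74] 
[-0.09, -0.45, -0.53] [0.18, -0.04, 1.82, 0.31, 1.32, -0.79] 
[-0.14, -0.49, -0.49] [0.06, -0.05, 1.86, 0.37, 1.32, -0.85] 
[-0.18, -0.51, -0.44] [-0.06, -0.05, 1.88, 0.43, 1.33, -0.9] 
[-0.21, -0.54, -0.39] [-0.17, -0.05, 1.9, 0.49, 1.35, -0.95] 
[-0.25, -0.57, -0.34] [-0.29, -0.03, 1.92, 0.54, 1.37, -1.0] 
[-0.29, -0.57, -0.28] [-0.39, -0.02, 1.93, 0.59, 1.39, -1.04] 
[-0.31, -0.59, -0.21] [-0.49, 0.01, 1.94, 0.63, 1.42, -1.07] 
[-0.34, -0.6, -0.16] [-0.59, 0.04, 1.94, 0.67, 1.45, -1.09] 
[-0.36, -0.59, -0.09] [-0.67, 0.07, 1.94, 0.7, 1.47, -1.1] 
[-0.39, -0.59, -0.03] [-0.75, 0.11, 1.94, 0.74, 1.49, -1.11] 
[-0.4, -0.57, 0.04] [-0.82, 0.15, 1.93, 0.77, 1.52, -1.1] 
[-0.41, -0.56, 0.11] [-0.88, 0.19, 1.92, 0.8, 1.54, -1.09] 
[-0.42, -0.53, 0.16] [-0.94, 0.22, 1.91, 0.83, 1.55, -1.07] 
[-0.42, -0.51, 0.23] [-0.99, 0.26, 1.89, 0.87, 1.57, -1.04] 
[-0.43, -0.48, 0.3] [-1.04, 0.3, 1.88, 0.9, 1.58, -1.0] 
[-0.42, -0.43, 0.34] [-1.08, 0.34, 1.86, 0.93, 1.59, -0.96] 
[-0.41, -0.4, 0.41] [-1.12, 0.38, 1.84, 0.97, 1.6, -0.92] 
[-0.41, -0.36, 0.45] [-1.16, 0.41, 1.82, 1.01, 1.6, -0.87] 
[-0.38, -0.3, 0.5] [-1.19, 0.44, 1.8, 1.05, 1.6, -0.81] 
[-0.37, -0.26, 0.54] [-1.21, 0.48, 1.78, 1.09, 1.6, -0.76]
```

Call:
arm_command([
  [[0.05, -0.25, -0.65], [4.4, -3.1, 1.6], 0],
  [[0, -0.3, -0.65], [4.4, -3.1, 1.6], 0],
  [[0, -0.35, -0.6], [4.4, -3.1, 1.6], 0],
  [[-0.05, -0.4, -0.55], [4.4, -3.1, 1.6], 0],
  [[-0.1, -0.45, -0.55], [4.4, -3.1, 1.6], 0],
  [[-0.15, -0.5, -0.5], [4.4, -3.1, 1.6], 0],
  [[-0.2, -0.5, -0.45], [4.4, -3.1, 1.6], 0],
  [[-0.2, -0.55, -0.4], [4.4, -3.1, 1.6], 0],
])

```text
t: 2.83
eef_pos: [0.3795, 0.0826, 0.2978]
tcp_rot: [0.785, 1.089, 1.432]
force: [0.7, 0.4, -0.1]
gripper_width: 0.999
```

Run:
```python
from h import *
import json
show()
L=[json.loads(l) for l in open('log.jsonl')]
f=lambda d:np.concatenate([fkp(np.array(a),d[0])-b for a,b in L])
s=least_squares(f,[.3]);print(s.x,(s.fun*1000).round(1))
plan([.43,-.36,.25],ori(40,20,-1),16)
```

```text
t 2.83 p [0.3795 0.0826 0.2978] q [-0.218 -0.047  1.908  0.493  1.35  -0.992] F [ 0.7  0.4 -0.1] w 0.999
x [ 0.064  0.459 -0.886] y [-0.614  0.718  0.328] z [0.787 0.523 0.328] Rerr 0.0
[0.32917442] [ 0.  -0.6  0.5  0.2 -0.1  0.3  7.5 -1.  -0.3]
turn/row [ 4.38 -3.    1.65]
[-0.25, -0.57, -0.32] [-0.3, -0.05, 1.93, 0.55, 1.37, -1.0] 
[-0.28, -0.58, -0.27] [-0.4, -0.03, 1.94, 0.59, 1.39, -1.04] 
[-0.3, -0.6, -0.21] [-0.5, -0.0, 1.95, 0.64, 1.42, -1.08] 
[-0.34, -0.6, -0.14] [-0.6, 0.03, 1.95, 0.67, 1.45, -1.1] 
[-0.35, -0.59, -0.08] [-0.68, 0.06, 1.95, 0.71, 1.47, -1.11] 
[-0.38, -0.59, -0.01] [-0.76, 0.1, 1.94, 0.74, 1.49, -1.11] 
[-0.39, -0.58, 0.05] [-0.83, 0.14, 1.94, 0.77, 1.52, -1.1] 
[-0.41, -0.56, 0.11] [-0.89, 0.18, 1.93, 0.8, 1.54, -1.09] 
[-0.41, -0.54, 0.18] [-0.95, 0.22, 1.91, 0.83, 1.55, -1.07] 
[-0.42, -0.51, 0.24] [-1.0, 0.26, 1.9, 0.87, 1.57, -1.04] 
[-0.42, -0.47, 0.3] [-1.04, 0.3, 1.88, 0.9, 1.58, -1.0] 
[-0.41, -0.44, 0.35] [-1.09, 0.34, 1.86, 0.93, 1.59, -0.96] 
[-0.4, -0.4, 0.41] [-1.12, 0.38, 1.84, 0.97, 1.6, -0.92] 
[-0.4, -0.35, 0.46] [-1.16, 0.41, 1.82, 1.01, 1.6, -0.87] 
[-0.38, -0.31, 0.5] [-1.19, 0.44, 1.8, 1.05, 1.6, -0.81] 
[-0.35, -0.25, 0.55] [-1.21, 0.48, 1.78, 1.09, 1.6, -0.75]
```

Call:
arm_command([
  [[-0.25, -0.55, -0.3], [4.4, -3.0, 1.65], 0],
  [[-0.3, -0.6, -0.25], [4.4, -3.0, 1.65], 0],
  [[-0.3, -0.6, -0.2], [4.4, -3.0, 1.65], 0],
  [[-0.35, -0.6, -0.15], [4.4, -3.0, 1.65], 0],
  [[-0.35, -0.6, -0.1], [4.4, -3.0, 1.65], 0],
  [[-0.4, -0.6, 0], [4.4, -3.0, 1.65], 0],
  [[-0.4, -0.6, 0.05], [4.4, -3.0, 1.65], 0],
  [[-0.4, -0.55, 0.1], [4.4, -3.0, 1.65], 0],
])

```text
t: 3.5
eef_pos: [0.406, -0.1409, 0.2746]
tcp_rot: [1.155, 0.665, 1.104]
force: [0.8, 0.4, -0.0]
gripper_width: 0.998
```

Call:
arm_command([
  [[-0.4, -0.55, 0.2], [4.4, -3.0, 1.65], 0],
  [[-0.4, -0.5, 0.25], [4.4, -3.0, 1.65], 0],
  [[-0.4, -0.45, 0.3], [4.4, -3.0, 1.65], 0],
  [[-0.4, -0.45, 0.35], [4.4, -3.0, 1.65], 0],
  [[-0.4, -0.4, 0.4], [4.4, -3.0, 1.65], 0],
  [[-0.4, -0.35, 0.45], [4.4, -3.0, 1.65], 0],
  [[-0.4, -0.3, 0.5], [4.4, -3.0, 1.65], 0],
  [[-0.35, -0.25, 0.55], [4.4, -3.0, 1.65], 0],
])

```text
t: 4.17
eef_pos: [0.4323, -0.3601, 0.2505]
tcp_rot: [1.578, 0.355, 0.697]
force: [-0.5, 0.5, 0.0]
gripper_width: 0.998
```

Run:
```python
from h import *
import json
show()
L=[json.loads(l) for l in open('log.jsonl')]
M=ori(40,20,-1); g=np.array([.555,-.28,.045])
pre=g-.11*M[:,0]; print(pre)
to(pre,M); plan(pre,M,8,.33)
cv2.imwrite("pics/s3.png",ctrl.get_image("scene"))
```

```text
t 4.17 p [ 0.4323 -0.3601  0.2505] q [-1.251  0.515  1.767  1.061  1.605 -0.781] F [-0.5  0.5  0. ] w 0.998
x [ 0.719  0.602 -0.347] y [0.271 0.217 0.938] z [ 0.64  -0.769 -0.007] Rerr 0.0
[ 0.47581691 -0.34644251  0.08262222]
shift units [ 2.45 -3.57  0.46]
turn deg [-0.5  0.1  0.3]
turn/row [-0.06  0.01  0.04]
[0.31, -0.45, 0.06] [-1.24, 0.54, 1.79, 1.06, 1.58, -0.82] 
[0.3, -0.44, 0.06] [-1.24, 0.56, 1.81, 1.07, 1.55, -0.86] 
[0.31, -0.45, 0.05] [-1.23, 0.59, 1.83, 1.08, 1.53, -0.89] 
[0.3, -0.44, 0.06] [-1.22, 0.62, 1.84, 1.09, 1.5, -0.93] 
[0.31, -0.45, 0.05] [-1.21, 0.65, 1.85, 1.1, 1.48, -0.97] 
[0.3, -0.45, 0.06] [-1.2, 0.69, 1.86, 1.11, 1.46, -1.0] 
[0.3, -0.45, 0.06] [-1.19, 0.72, 1.86, 1.12, 1.43, -1.04] 
[0.31, -0.44, 0.05] [-1.18, 0.75, 1.87, 1.14, 1.41, -1.07]
```

View pics/s3.png

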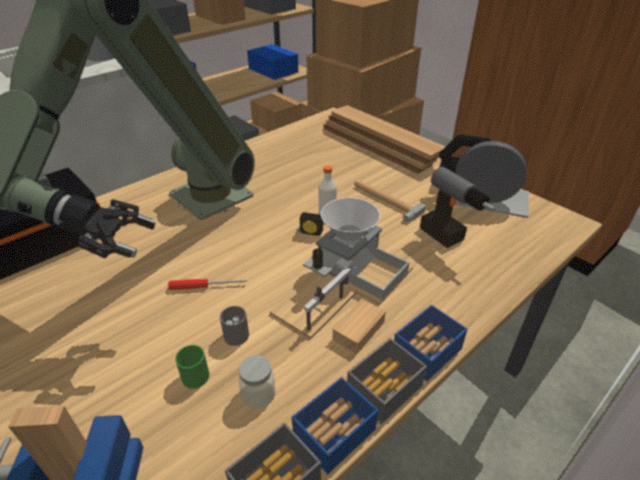

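Call:
arm_command([
  [[0.3, -0.45, 0.06], [-0.06, 0, 0.04], 0],
  [[0.3, -0.45, 0.06], [-0.06, 0, 0.04], 0],
  [[0.3, -0.45, 0.06], [-0.06, 0, 0.04], 0],
  [[0.3, -0.45, 0.06], [-0.06, 0, 0.04], 0],
  [[0.3, -0.45, 0.06], [-0.06, 0, 0.04], 0],
  [[0.3, -0.45, 0.06], [-0.06, 0, 0.04], 0],
  [[0.3, -0.45, 0.06], [-0.06, 0, 0.04], 0],
  [[0.3, -0.45, 0.06], [-0.06, 0, 0.04], 0],
])

```text
t: 4.88
eef_pos: [0.4758, -0.3468, 0.0815]
tcp_rot: [1.566, 0.351, 0.7]
force: [0.7, -0.4, -0.2]
gripper_width: 1.001
```

Run:
```python
from h import *
show()
M=ori(40,20,-1); g=np.array([.555,-.28,.047])+.009*M[:,0]; print(g)
to(g,M)
cv2.imwrite("pics/t4.png",ctrl.get_image("top")[150:390,320:640].repeat(2,0).repeat(2,1))
```

```text
t 4.88 p [ 0.4758 -0.3468  0.0815] q [-1.174  0.763  1.855  1.137  1.412 -1.072] F [ 0.7 -0.4 -0.2] w 1.001
x [ 0.718  0.605 -0.344] y [0.26  0.225 0.939] z [ 0.646 -0.764  0.005] Rerr 0.0
[ 0.56147862 -0.2745638   0.04392182]
shift units [ 2.95  0.08 -0.  ]
turn deg [ 0.3 -0.1  0.1]
```

View pics/t4.png

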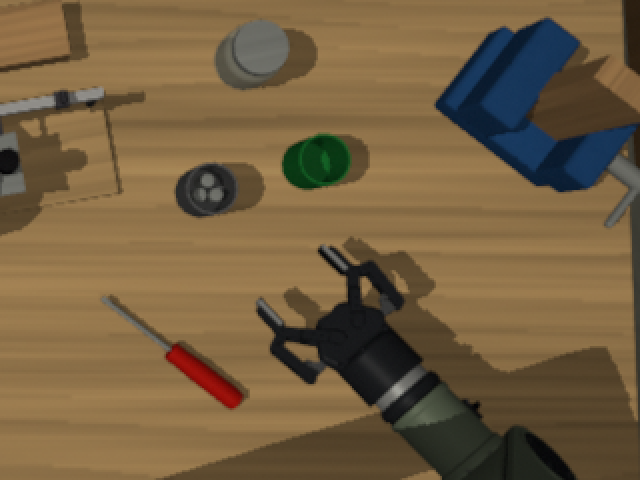

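Call:
arm_command([
  [[0.42, 0.01, 0], [0, 0, 0], 0],
  [[0.42, 0.01, 0], [0, 0, 0], 0],
  [[0.42, 0.01, 0], [0, 0, 0], 0],
  [[0.42, 0.01, 0], [0, 0, 0], 0],
  [[0.42, 0.01, 0], [0, 0, 0], 0],
  [[0.42, 0.01, 0], [0, 0, 0], 0],
  [[0.42, 0.01, 0], [0, 0, 0], 0],
  [[0, 0, 0], [0, 0, 0], 0],
])

```text
t: 5.6
eef_pos: [0.5616, -0.2727, 0.0449]
tcp_rot: [1.568, 0.35, 0.704]
force: [0.1, -0.2, 0.4]
gripper_width: 1.0
```

Run:
```python
from h import *
show()
cv2.imwrite("pics/t5.png",ctrl.get_image("top")[190:310,380:540].repeat(4,0).repeat(4,1))
```

```text
t 5.6 p [ 0.5616 -0.2727  0.0449] q [-0.984  0.809  1.916  1.32   1.299 -1.144] F [ 0.1 -0.2  0.4] w 1.0
x [ 0.716  0.608 -0.343] y [0.259 0.224 0.939] z [ 0.648 -0.762  0.003] Rerr 0.0
```

View pics/t5.png

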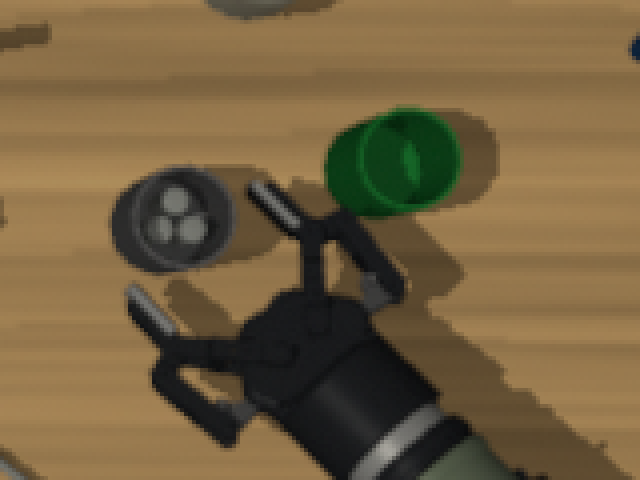

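Run:
```python
from h import *
o,p,M=state()
for n in("top","scene"):
  print(n,"tcp",proj(n,p).round(1),"tip",proj(n,p+.014*M[:,0]).round(1),"openpads",[proj(n,p-.0*M[:,0]+s*.0425*M[:,2]).round(1) for s in(1,-1)])
  for z in(0,.045,.072): print(z,proj(n,[.555,-.28,z]).round(1))
cv2.imwrite("pics/s5.png",ctrl.get_image("scene")[270:390,150:310].repeat(4,0).repeat(4,1))
```

```text
top tcp [[420.4 241.7]] tip [[416.3 237.6]] openpads [array([[434.2, 230. ]]), array([[406.5, 253.5]])]
0 [[419.1 245.7]]
0.045 [[423.1 244.4]]
0.072 [[425.6 243.5]]
scene tcp [[237.8 322.9]] tip [[243.6 324.9]] openpads [array([[232.7, 337.4]]), array([[242.6, 309.3]])]
0 [[236.3 335.7]]
0.045 [[234.  322.8]]
0.072 [[232.6 314.8]]
```

View pics/s5.png

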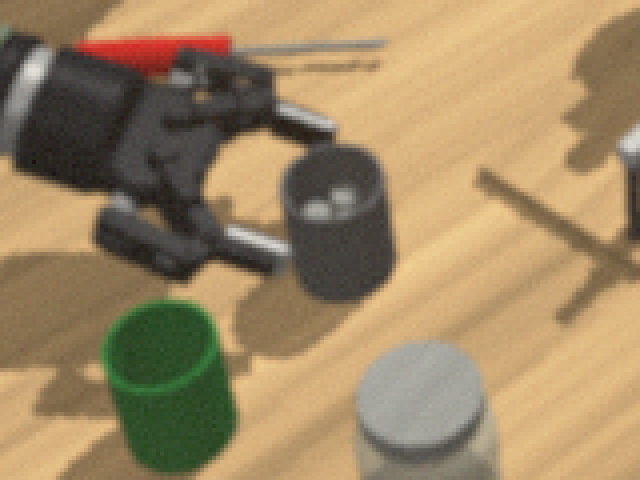

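```bash
cat >> h.py <<'E'
def tri(ut,us):
    r=least_squares(lambda x:np.r_[proj("top",x)[0]-ut,proj("scene",x)[0]-us],[.55,0,.1]); return r.x,r.fun
E
python3 - <<'E'
from h import *
o,p,M=state()
a=[]
for ut,us in((((258,185),(285,265))),((130,290),(330,132))):
    x,e=tri(np.array(ut)/4+[380,190],np.array(us)/4+[150,270]); a.append(x); print(x.round(4),e.round(1),(M.T@(x-p)*1000).round(1))
print("cup rim",tri((425.7,243.9),np.array((333,180))/4+[150,270]))
E
```

```text
[ 0.5742 -0.3269  0.0533] [-0.5 -0.3 -0.6 -0. ] [-24.8  -0.8  48.5]
[ 0.512  -0.2529  0.0577] [0.1 0.1 0.2 0. ] [-26.1   3.8 -48.1]
cup rim (array([ 0.55484399, -0.27957433,  0.07104863]), array([-0.39238331, -0.2719022 , -0.47168132, -0.01153279]))
```

Run:
```python
from h import *
w=back("top",(466.7,288),.088)[0]; M=ori(40,20,-1)
print(w,M.T@(w-np.array([.4758,-.3468,.0815])))
show()
cv2.imwrite("pics/t6.png",ctrl.get_image("top")[190:310,380:540].repeat(4,0).repeat(4,1))
```

```text
[ 0.45467881 -0.36739125  0.088     ] [-0.02986473 -0.00395272  0.00219738]
t 5.7 p [ 0.5609 -0.2747  0.0454] q [-0.987  0.809  1.915  1.319  1.299 -1.143] F [-0.7 -0.7  0.3] w 1.001
x [ 0.718  0.606 -0.343] y [0.259 0.225 0.939] z [ 0.646 -0.763  0.004] Rerr 0.0
```

View pics/t6.png

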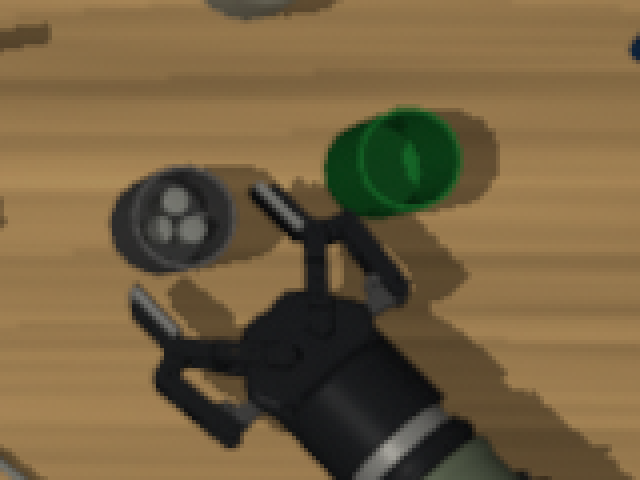

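Call:
arm_command([
  [[0.18, 0, 0], [0, 0, 0], 0],
  [[0.18, 0, 0], [0, 0, 0], 0],
  [[0.18, 0, 0], [0, 0, 0], 0],
  [[0.18, 0, 0], [0, 0, 0], 0],
  [[0, 0, 0], [0, 0, 0], 0],
  [[0, 0, 0], [0, 0, 0], 0],
  [[0, 0, 0], [0, 0, 0], 0.1],
  [[0, 0, 0], [0, 0, 0], 0.1],
], force=60)

```text
t: 6.42
eef_pos: [0.5814, -0.2576, 0.0351]
tcp_rot: [1.567, 0.35, 0.7]
force: [1.0, 0.3, -0.3]
gripper_width: 0.901
```

Run:
```python
from h import *
show()
cv2.imwrite("pics/t7.png",np.hstack([ctrl.get_image("top")[200:290,380:480].repeat(4,0).repeat(4,1),ctrl.get_image("scene")[280:370,190:290].repeat(4,0).repeat(4,1)]))
```

```text
t 6.42 p [ 0.5814 -0.2576  0.0351] q [-0.941  0.825  1.921  1.368  1.276 -1.161] F [ 1.   0.3 -0.3] w 0.901
x [ 0.719  0.605 -0.343] y [0.26  0.224 0.939] z [ 0.645 -0.764  0.004] Rerr 0.0
```

View pics/t7.png

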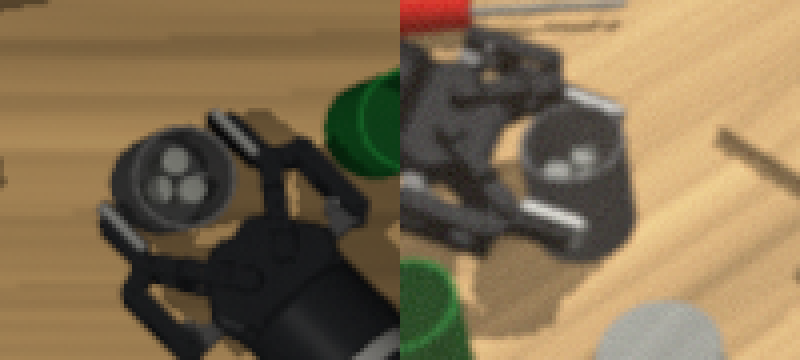

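Call:
arm_command([
  [[0.08, 0, 0], [0, 0, 0], 0.1],
  [[0.07, 0.02, 0], [0, 0, 0], 0.1],
  [[0, 0, 0], [0, 0, 0], 0.2],
  [[0, 0, 0], [0, 0, 0], 0.3],
  [[0, 0, 0], [0, 0, 0], 0.4],
  [[0, 0, 0], [0, 0, 0], 0.5],
  [[0, 0, 0], [0, 0, 0], 0.6],
  [[0, 0, 0], [0, 0, 0], 0.6],
], force=60)

```text
t: 7.18
eef_pos: [0.5861, -0.2536, 0.034]
tcp_rot: [1.567, 0.349, 0.7]
force: [1.9, 0.2, 1.1]
gripper_width: 0.689
```

Call:
arm_command([
  [[0, 0, 0], [0, 0, 0], 0.8],
  [[0, 0, 0], [0, 0, 0], 0.8],
  [[0, 0.05, 0], [0, 0, 0], 0.8],
  [[0, 0.1, 0], [0, 0, 0], 0.8],
  [[0, 0.15, 0], [0, 0, 0], 0.8],
  [[0, 0.2, 0], [0, 0, 0], 0.8],
  [[0, 0.25, 0], [0, 0, 0], 0.8],
  [[0, 0.25, 0], [0, 0, 0], 0.8],
])

```text
t: 7.85
eef_pos: [0.5965, -0.2444, 0.0723]
tcp_rot: [1.567, 0.35, 0.7]
force: [-0.4, 0.7, -2.8]
gripper_width: 0.686
```

Run:
```python
from h import *
show()
cv2.imwrite("pics/t8.png",np.hstack([ctrl.get_image("top")[200:290,380:480].repeat(4,0).repeat(4,1),ctrl.get_image("scene")[260:350,190:290].repeat(4,0).repeat(4,1)]))
```

```text
t 7.85 p [ 0.5965 -0.2444  0.0723] q [-0.906  0.761  1.919  1.379  1.274 -1.09 ] F [-0.4  0.7 -2.8] w 0.686
x [ 0.718  0.605 -0.343] y [0.26  0.224 0.939] z [ 0.645 -0.764  0.004] Rerr 0.0
```

View pics/t8.png

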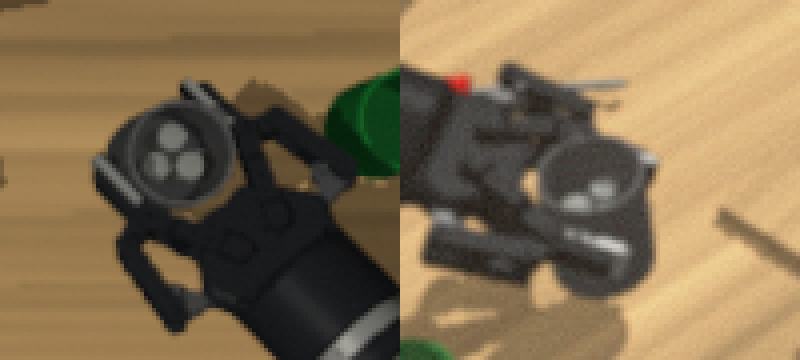

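Run:
```python
from h import *
o,p,M=state()
x,e=tri((425,238.6),(238,303)); print(x,e,(M.T@(x-p)*1000).round(1)); c=x-[0,0,.072]; print("base z",c, (M.T@(c-p)*1000).round(1))
```

```text
[ 0.56426711 -0.2689867   0.10978773] [-0.73607745 -0.5148288  -0.8942262  -0.01842789] [-50.8  20.   -2.3]
base z [ 0.56426711 -0.2689867   0.03778773] [-26.1 -47.7  -2.8]
```

```bash
cat >> h.py <<'E'
CB=np.array([-26,-47.7,-2])/1000; U=np.array([-.343,.939,0]); CM=CB+.072*U
def RX(a): return R.from_euler('x',np.radians(a)).as_matrix()
E
python3 - <<'E'
from h import *
D=.33
F=np.array([.5565,.0863]); q0=state()[0]['joints']
# tool-frame lip point: at side of +z (mouth moves toward +z tool): lip = CM + .03*e, e = perp to U toward +z => tool z
lip=CM+np.array([0,0,.03])
print("lip tool",lip)
for A in(30,45,60):
 for E in(0,-10):
  for phi in(0,90,140,150):
   M=ori(A,E,-1)@RX(phi); ax=M@U
   d=ax[:2]/max(1e-6,np.linalg.norm(ax[:2]))
   # place at phi=... lip at funnel centre -0.025*pourdir(90), z .205
   dd=(ori(A,E,-1)@RX(90)@np.array([0,1,0]))
   L=np.r_[F,0.205]-np.r_[dd[:2]*.02,0]
   p=L-M@lip
   q,c=min((ik(p,M,q0+np.array([.7,0,0,0,0,np.radians(phi)*k]),.33) for k in(0,1)),key=lambda r:r[1])
   low=min((p+M@np.array([x,y,z]))[2] for x in(-.02,-.1) for y in(-.012,.012) for z in(-.047,.047))
   body=min((p+M@np.array([-.095,y,z]))[2] for y in(-.04,.04) for z in(-.043,.043))
   print(A,E,phi,"p",p.round(3),"axis",ax.round(2),"q",q.round(2),"cost",round(c,5),"fingerlow",low.round(3),"body",body.round(3),"bodypos",(p-M[:,0]*.095).round(3), "base",(p+M@CB).round(3))
E
```

```text
lip tool [-0.050696  0.019908  0.028   ]
30 0 0 p [0.576 0.153 0.185] axis [-0.3  -0.17  0.94] q [-0.09  0.63  2.61  2.52  1.65 -1.63] cost 0.00018 fingerlow 0.173 body 0.145 bodypos [0.494 0.106 0.185] base [0.553 0.142 0.137]
30 0 90 p [0.58  0.146 0.233] axis [ 0.17 -0.98  0.  ] q [-0.1   0.47  2.58  2.51  1.5   0.05] cost 0.0 fingerlow 0.186 body 0.19 bodypos [0.498 0.099 0.233] base [0.534 0.175 0.235]
30 0 140 p [0.595 0.121 0.238] axis [ 0.   -0.69 -0.72] q [-0.18  0.46  2.54  2.44  1.46  0.96] cost 0.0 fingerlow 0.199 body 0.18 bodypos [0.512 0.074 0.238] base [0.558 0.134 0.276]
30 0 150 p [0.598 0.117 0.236] axis [-0.06 -0.58 -0.81] q [-0.19  0.47  2.53  2.42  1.46  1.14] cost 0.0 fingerlow 0.202 body 0.18 bodypos [0.515 0.069 0.236] base [0.564 0.123 0.279]
30 -10 0 p [0.579 0.155 0.194] axis [-0.43 -0.25  0.87] q [-0.06  0.8   2.61  2.51  1.96 -1.73] cost 0.0 fingerlow 0.165 body 0.138 bodypos [0.498 0.108 0.178] base [0.563 0.148 0.143]
30 -10 90 p [0.576 0.143 0.241] axis [ 0.18 -0.98 -0.06] q [-0.1   0.64  2.61  2.5   1.83 -0.06] cost 0.0 fingerlow 0.178 body 0.183 bod
[... 2678 characters left out ...]
-0.43  0.87] q [-0.35  0.76  2.36  1.75  1.74 -1.55] cost 0.0 fingerlow 0.165 body 0.138 bodypos [0.495 0.076 0.178] base [0.531 0.143 0.143]
60 -10 90 p [0.544 0.145 0.241] axis [ 0.64 -0.76 -0.06] q [-0.37  0.65  2.34  1.75  1.72  0.15] cost 0.0 fingerlow 0.178 body 0.183 bodypos [0.498 0.064 0.225] base [0.49  0.147 0.239]
60 -10 140 p [0.569 0.13  0.247] axis [ 0.42 -0.49 -0.77] q [-0.38  0.65  2.27  1.75  1.71  1.09] cost 0.0 fingerlow 0.19 body 0.173 bodypos [0.522 0.049 0.23 ] base [0.527 0.117 0.279]
60 -10 150 p [0.574 0.128 0.245] axis [ 0.31 -0.4  -0.86] q [-0.38  0.65  2.26  1.75  1.71  1.27] cost 0.0 fingerlow 0.194 body 0.173 bodypos [0.527 0.047 0.228] base [0.538 0.11  0.282]
```

Call:
arm_command([
  [[-0.2, 0.4, 0], [0, 0, 0], 0.8],
  [[-0.2, 0.5, 0], [0, 0, 0], 0.8],
  [[-0.2, 0.6, 0], [0, 0, 0], 0.8],
  [[-0.2, 0.6, 0], [0, 0, 0], 0.8],
  [[-0.2, 0.6, 0], [0, 0, 0], 0.8],
  [[-0.2, 0.6, 0], [0, 0, 0], 0.8],
  [[-0.2, 0.5, 0], [0, 0, 0], 0.8],
  [[-0.2, 0.3, 0], [0, 0, 0], 0.8],
])

```text
t: 8.62
eef_pos: [0.5929, -0.2462, 0.25]
tcp_rot: [1.564, 0.35, 0.7]
force: [0.5, 0.1, -2.5]
gripper_width: 0.69
```

Run:
```python
from h import *
show()
F=np.array([.5565,.0863]); lip=CM+np.array([0,0,.03])
M=ori(45,0,-1)@RX(60); dd=(ori(45,0,-1)@RX(90)@np.array([0,1,0]))
L=np.r_[F,.222]-np.r_[dd[:2]*.02,0]; p=L-M@lip; print(p, "base",p+M@CB)
plan(p,M,16,.33)
n=13;a=80/n
print(n,a,"t",((np.eye(3)-RX(a))@lip/.04).round(3))
```

```text
t 8.62 p [ 0.5929 -0.2462  0.25  ] q [-0.913  0.492  1.819  1.281  1.368 -0.725] F [ 0.5  0.1 -2.5] w 0.69
x [ 0.718  0.606 -0.343] y [0.258 0.226 0.939] z [ 0.646 -0.763  0.006] Rerr 0.0
[0.55611474 0.15838023 0.23629471] base [0.5078127  0.16991272 0.21417676]
turn/row [3.68 0.92 0.98]
[0.35, 0.11, -0.52] [-0.9, 0.47, 1.88, 1.3, 1.37, -0.69] 
[0.36, 0.07, -0.52] [-0.87, 0.46, 1.92, 1.33, 1.37, -0.66] 
[0.37, 0.03, -0.52] [-0.85, 0.45, 1.97, 1.36, 1.37, -0.62] 
[0.37, -0.01, -0.51] [-0.82, 0.44, 2.01, 1.39, 1.37, -0.59] 
[0.38, -0.05, -0.5] [-0.79, 0.43, 2.06, 1.42, 1.37, -0.56] 
[0.4, -0.09, -0.49] [-0.76, 0.42, 2.1, 1.46, 1.37, -0.54] 
[0.39, -0.13, -0.48] [-0.73, 0.42, 2.15, 1.5, 1.37, -0.51] 
[0.4, -0.16, -0.47] [-0.7, 0.41, 2.19, 1.55, 1.37, -0.49] 
[0.41, -0.2, -0.44] [-0.66, 0.41, 2.23, 1.6, 1.37, -0.47] 
[0.41, -0.24, -0.43] [-0.61, 0.41, 2.28, 1.65, 1.38, -0.45] 
[0.41, -0.26, -0.4] [-0.57, 0.42, 2.32, 1.71, 1.38, -0.44] 
[0.41, -0.3, -0.38] [-0.52, 0.42, 2.36, 1.78, 1.4, -0.42] 
[0.42, -0.33, -0.35] [-0.46, 0.43, 2.39, 1.85, 1.41, -0.41] 
[0.41, -0.36, -0.32] [-0.4, 0.44, 2.43, 1.92, 1.43, -0.4] 
[0.41, -0.39, -0.29] [-0.33, 0.46, 2.46, 2.0, 1.45, -0.39] 
[0.41, -0.41, -0.26] [-0.26, 0.48, 2.49, 2.09, 1.49, -0.38] 
13 6.153846153846154 t [-0.     0.078 -0.049]
```

Call:
arm_command([
  [[0.35, 0.1, -0.5], [3.7, 0.9, 1.0], 0.8],
  [[0.35, 0.05, -0.5], [3.7, 0.9, 1.0], 0.8],
  [[0.35, 0.05, -0.5], [3.7, 0.9, 1.0], 0.8],
  [[0.4, 0, -0.5], [3.7, 0.9, 1.0], 0.8],
  [[0.4, -0.05, -0.5], [3.7, 0.9, 1.0], 0.8],
  [[0.4, -0.1, -0.5], [3.7, 0.9, 1.0], 0.8],
  [[0.4, -0.15, -0.5], [3.7, 0.9, 1.0], 0.8],
  [[0.4, -0.15, -0.45], [3.7, 0.9, 1.0], 0.8],
])

```text
t: 9.28
eef_pos: [0.5764, -0.044, 0.24]
tcp_rot: [2.111, 0.184, 0.787]
force: [0.2, 0.3, -3.2]
gripper_width: 0.687
```

Call:
arm_command([
  [[0.4, -0.2, -0.45], [3.7, 0.9, 1.0], 0.8],
  [[0.4, -0.25, -0.45], [3.7, 0.9, 1.0], 0.8],
  [[0.4, -0.25, -0.4], [3.7, 0.9, 1.0], 0.8],
  [[0.4, -0.3, -0.4], [3.7, 0.9, 1.0], 0.8],
  [[0.4, -0.35, -0.35], [3.7, 0.9, 1.0], 0.8],
  [[0.4, -0.35, -0.3], [3.7, 0.9, 1.0], 0.8],
  [[0.4, -0.4, -0.3], [3.7, 0.9, 1.0], 0.8],
  [[0.4, -0.4, -0.25], [3.7, 0.9, 1.0], 0.8],
])

```text
t: 9.95
eef_pos: [0.5573, 0.1555, 0.2377]
tcp_rot: [2.625, -0.009, 0.772]
force: [1.8, -0.2, 0.4]
gripper_width: 0.687
```

Run:
```python
from h import *
show()
M=ori(45,0,-1)@RX(60); to([.55611474,.15838023,.23629471],M)
cv2.imwrite("pics/t9.png",np.hstack([ctrl.get_image("top")[160:310,180:380].repeat(2,0).repeat(2,1),ctrl.get_image("scene")[130:280,240:440].repeat(2,0).repeat(2,1)]))
```

```text
t 9.95 p [0.5573 0.1555 0.2377] q [-0.256  0.529  2.476  2.11   1.509 -0.399] F [ 1.8 -0.2  0.4] w 0.687
x [0.717 0.697 0.009] y [ 0.603 -0.626  0.494] z [ 0.35  -0.349 -0.869] Rerr 0.0
shift units [ 0.03 -0.08 -0.  ]
turn deg [-0.4 -0.1 -0.9]
```

View pics/t9.png

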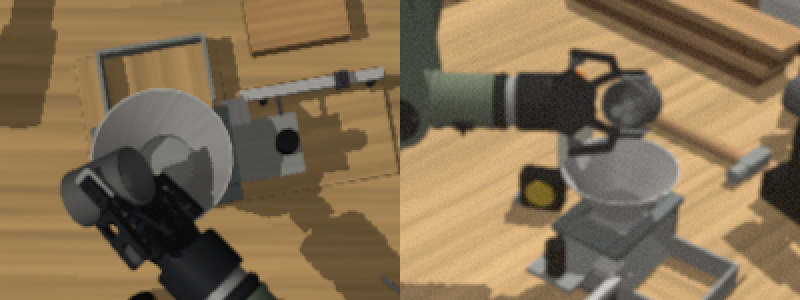

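Call:
arm_command([
  [[0, 0.063, -0.041], [5, 0, 0], 0.8],
  [[0, 0.063, -0.041], [5, 0, 0], 0.8],
  [[0, 0.063, -0.041], [5, 0, 0], 0.8],
  [[0, 0.063, -0.041], [5, 0, 0], 0.8],
  [[0, 0.063, -0.041], [5, 0, 0], 0.8],
  [[0, 0.063, -0.041], [5, 0, 0], 0.8],
  [[0, 0.063, -0.041], [5, 0, 0], 0.8],
  [[0, 0.063, -0.041], [5, 0, 0], 0.8],
])

```text
t: 10.72
eef_pos: [0.5685, 0.1434, 0.2518]
tcp_rot: [-2.956, -0.001, 0.775]
force: [-0.2, -0.6, -2.9]
gripper_width: 0.687
```

Run:
```python
from h import *
show()
cv2.imwrite("pics/t10.png",np.hstack([ctrl.get_image("top")[160:310,180:380].repeat(2,0).repeat(2,1),ctrl.get_image("scene")[130:280,240:440].repeat(2,0).repeat(2,1)]))
```

```text
t 10.72 p [0.5685 0.1434 0.2518] q [-0.284  0.486  2.43   2.073  1.462  0.383] F [-0.2 -0.6 -2.9] w 0.687
x [0.715 0.699 0.001] y [ 0.688 -0.702 -0.184] z [-0.128  0.132 -0.983] Rerr 0.0
```

View pics/t10.png

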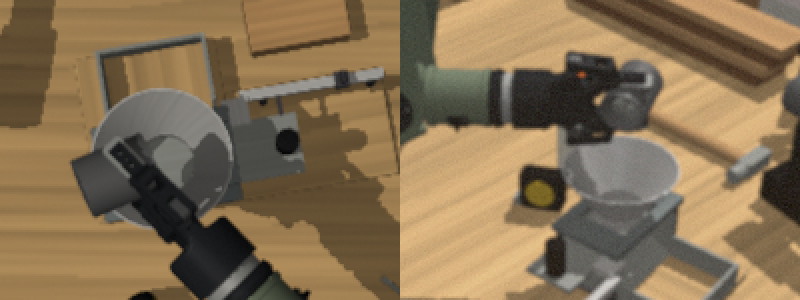

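Tilted just past horizontal, nuts still inside (force −2.9 N), mouth over the funnel. Continue.

Call:
arm_command([
  [[0, 0.063, -0.041], [5, 0, 0], 0.8],
  [[0, 0.063, -0.041], [5, 0, 0], 0.8],
  [[0, 0.063, -0.041], [5, 0, 0], 0.8],
  [[0, 0.063, -0.041], [5, 0, 0], 0.8],
  [[0, 0.063, -0.041], [5, 0, 0], 0.8],
  [[0, 0.063, -0.041], [5, 0, 0], 0.8],
  [[0, 0.063, -0.041], [5, 0, 0], 0.8],
  [[0, 0.063, -0.041], [5, 0, 0], 0.8],
])

```text
t: 11.48
eef_pos: [0.5849, 0.1267, 0.2543]
tcp_rot: [-2.261, -0.003, 0.775]
force: [0.3, -0.2, -0.2]
gripper_width: 0.686
```

Call:
arm_command([
  [[0, 0, 0], [4, 0, 0], 0.8],
  [[0, 0, 0], [4, 0, 0], 0.8],
  [[0, 0, 0], [0, 0, 0], 0.8],
  [[0, 0, 0], [0, 0, 0], 0.8],
  [[0, 0, 0], [0, 0, 0], 0.8],
  [[0, 0, 0], [0, 0, 0], 0.8],
  [[0, 0, 0], [0, 0, 0], 0.8],
  [[0, 0, 0], [0, 0, 0], 0.8],
])

```text
t: 12.15
eef_pos: [0.5849, 0.1267, 0.2538]
tcp_rot: [-2.123, -0.002, 0.775]
force: [-0.3, 0.6, -0.4]
gripper_width: 0.687
```

Run:
```python
from h import *
show()
cv2.imwrite("pics/t11.png",np.hstack([ctrl.get_image("top")[160:310,180:380].repeat(2,0).repeat(2,1),ctrl.get_image("scene")[130:280,240:440].repeat(2,0).repeat(2,1)]))
```

```text
t 12.15 p [0.5849 0.1267 0.2538] q [-0.315  0.492  2.382  2.037  1.45   1.257] F [-0.3  0.6 -0.4] w 0.687
x [0.714 0.7   0.002] y [ 0.368 -0.374 -0.851] z [-0.595  0.609 -0.524] Rerr 0.0
```

View pics/t11.png

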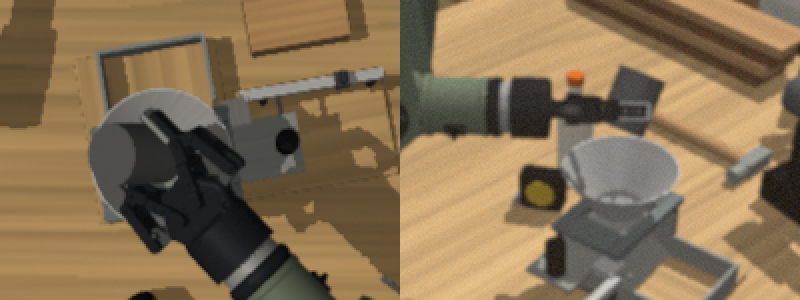

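Run:
```python
from h import *
plan([.5929,-.2462,.27],ori(40,20,-1),24,.33)
```

```text
turn/row [-6.07 -1.14 -0.07]
[-0.27, 0.13, -0.25] [-0.37, 0.45, 2.38, 1.96, 1.44, 1.2] 
[-0.27, 0.16, -0.23] [-0.41, 0.45, 2.35, 1.9, 1.43, 1.13] 
[-0.27, 0.18, -0.21] [-0.45, 0.44, 2.32, 1.84, 1.43, 1.06] 
[-0.28, 0.21, -0.18] [-0.49, 0.44, 2.29, 1.78, 1.43, 0.99] 
[-0.28, 0.21, -0.15] [-0.52, 0.44, 2.26, 1.73, 1.42, 0.92] 
[-0.29, 0.24, -0.12] [-0.55, 0.44, 2.23, 1.68, 1.42, 0.85] 
[-0.29, 0.24, -0.09] [-0.58, 0.44, 2.2, 1.63, 1.42, 0.78] 
[-0.29, 0.25, -0.06] [-0.61, 0.43, 2.17, 1.59, 1.42, 0.71] 
[-0.29, 0.26, -0.03] [-0.63, 0.43, 2.14, 1.55, 1.42, 0.64] 
[-0.29, 0.26, 0.01] [-0.66, 0.43, 2.11, 1.51, 1.42, 0.57] 
[-0.29, 0.25, 0.04] [-0.68, 0.43, 2.09, 1.48, 1.42, 0.49] 
[-0.29, 0.25, 0.07] [-0.7, 0.43, 2.06, 1.45, 1.41, 0.41] 
[-0.29, 0.24, 0.1] [-0.72, 0.43, 2.03, 1.42, 1.41, 0.33] 
[-0.29, 0.22, 0.14] [-0.74, 0.43, 2.01, 1.39, 1.41, 0.25] 
[-0.29, 0.21, 0.16] [-0.76, 0.43, 1.98, 1.37, 1.41, 0.17] 
[-0.28, 0.19, 0.19] [-0.78, 0.43, 1.96, 1.35, 1.41, 0.08] 
[-0.28, 0.17, 0.21] [-0.8, 0.43, 1.94, 1.33, 1.4, -0.01] 
[-0.27, 0.15, 0.24] [-0.82, 0.43, 1.92, 1.31, 1.4, -0.1] 
[-0.27, 0.11, 0.25] [-0.83, 0.44, 1.9, 1.3, 1.4, -0.19] 
[-0.26, 0.09, 0.27] [-0.85, 0.44, 1.88, 1.29, 1.39, -0.28] 
[-0.26, 0.06, 0.29] [-0.87, 0.44, 1.86, 1.28, 1.39, -0.38] 
[-0.25, 0.03, 0.29] [-0.88, 0.45, 1.85, 1.28, 1.39, -0.48] 
[-0.25, -0.0, 0.3] [-0.9, 0.45, 1.83, 1.27, 1.38, -0.58] 
[-0.24, -0.04, 0.31] [-0.92, 0.46, 1.81, 1.27, 1.38, -0.68]
```

Call:
arm_command([
  [[0, -0.3, -0.2], [0, 0, 0], 0.8],
  [[0, -0.3, -0.2], [0, 0, 0], 0.8],
  [[-0.27, 0.13, -0.25], [-6.1, -1.1, -0.1], 0.8],
  [[-0.27, 0.16, -0.23], [-6.1, -1.1, -0.1], 0.8],
  [[-0.27, 0.18, -0.21], [-6.1, -1.1, -0.1], 0.8],
  [[-0.28, 0.2, -0.18], [-6.1, -1.1, -0.1], 0.8],
  [[-0.28, 0.2, -0.15], [-6.1, -1.1, -0.1], 0.8],
  [[-0.3, 0.25, -0.1], [-6.1, -1.1, -0.1], 0.8],
])

```text
t: 12.92
eef_pos: [0.5866, 0.0321, 0.2862]
tcp_rot: [-2.764, 0.079, 0.857]
force: [0.8, 0.3, -0.9]
gripper_width: 0.692
```

Call:
arm_command([
  [[-0.29, 0.25, -0.1], [-6.1, -1.1, -0.1], 0.8],
  [[-0.29, 0.25, -0.05], [-6.1, -1.1, -0.1], 0.8],
  [[-0.29, 0.25, -0.03], [-6.1, -1.1, -0.1], 0.8],
  [[-0.29, 0.25, 0], [-6.1, -1.1, -0.1], 0.8],
  [[-0.29, 0.25, 0.05], [-6.1, -1.1, -0.1], 0.8],
  [[-0.29, 0.25, 0.07], [-6.1, -1.1, -0.1], 0.8],
  [[-0.29, 0.25, 0.1], [-6.1, -1.1, -0.1], 0.8],
  [[-0.29, 0.22, 0.15], [-6.1, -1.1, -0.1], 0.8],
])

```text
t: 13.58
eef_pos: [0.5895, -0.0923, 0.2908]
tcp_rot: [2.667, 0.229, 0.863]
force: [0.2, -0.2, -0.8]
gripper_width: 0.689
```

Run:
```python
from h import *
show()
plan([.5929,-.2462,.20],ori(40,20,-1),10,.33)
im=ctrl.get_image("top"); cv2.imwrite("pics/t12.png",cv2.resize(im[190:290,200:340],None,fx=5,fy=5,interpolation=2))
cv2.imwrite("pics/s12.png",ctrl.get_image("scene"))
```

```text
t 13.58 p [ 0.5895 -0.0923  0.2908] q [-0.742  0.411  1.963  1.387  1.43   0.301] F [ 0.2 -0.2 -0.8] w 0.689
x [ 0.633  0.74  -0.227] y [ 0.743 -0.499  0.445] z [ 0.216 -0.45  -0.866] Rerr 0.0
turn/row [-5.99 -1.19 -0.12]
[-0.23, 0.1, 0.37] [-0.77, 0.41, 1.96, 1.36, 1.43, 0.19] 
[-0.22, 0.05, 0.39] [-0.78, 0.43, 1.95, 1.35, 1.42, 0.09] 
[-0.21, 0.02, 0.39] [-0.8, 0.44, 1.94, 1.33, 1.41, -0.02] 
[-0.2, -0.02, 0.4] [-0.82, 0.45, 1.93, 1.32, 1.4, -0.13] 
[-0.2, -0.07, 0.39] [-0.84, 0.47, 1.92, 1.31, 1.39, -0.24] 
[-0.19, -0.11, 0.39] [-0.85, 0.48, 1.91, 1.3, 1.38, -0.36] 
[-0.18, -0.15, 0.38] [-0.87, 0.5, 1.9, 1.3, 1.37, -0.47] 
[-0.17, -0.19, 0.37] [-0.89, 0.51, 1.89, 1.3, 1.36, -0.59] 
[-0.16, -0.23, 0.35] [-0.9, 0.53, 1.88, 1.3, 1.35, -0.71] 
[-0.16, -0.26, 0.32] [-0.92, 0.55, 1.88, 1.3, 1.34, -0.83]
```

View pics/t12.png

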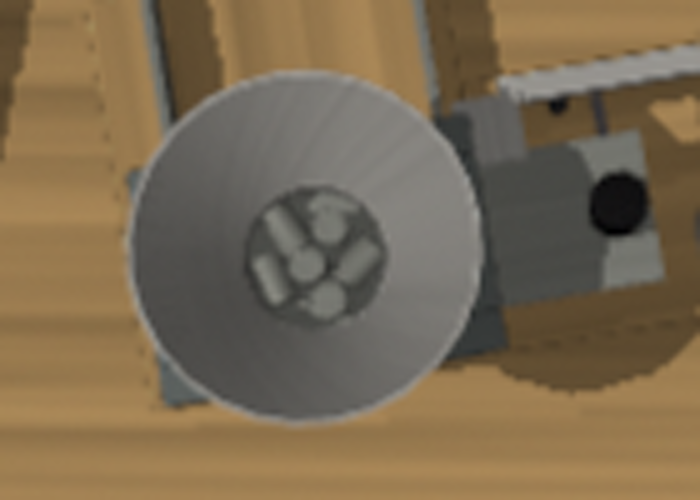

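View pics/s12.png

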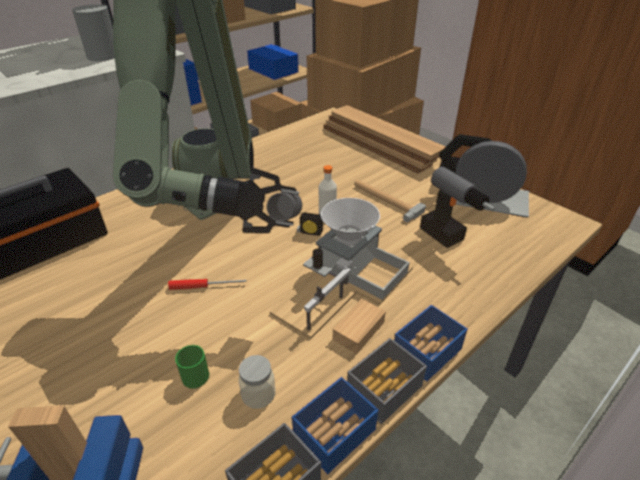

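All six nuts lie in the throat (three lying, three end-on, around (305,260) of the crop). Now put the cup back upright.

Call:
arm_command([
  [[-0.23, 0.1, 0.37], [-6, -1.2, -0.1], 0.8],
  [[-0.22, 0.05, 0.39], [-6, -1.2, -0.1], 0.8],
  [[-0.21, 0.02, 0.39], [-6, -1.2, -0.1], 0.8],
  [[-0.2, 0, 0.4], [-6, -1.2, -0.1], 0.8],
  [[-0.2, -0.07, 0.39], [-6, -1.2, -0.1], 0.8],
  [[-0.2, -0.1, 0.39], [-6, -1.2, -0.1], 0.8],
  [[-0.2, -0.15, 0.38], [-6, -1.2, -0.1], 0.8],
  [[-0.17, -0.2, 0.37], [-6, -1.2, -0.1], 0.8],
])

```text
t: 14.35
eef_pos: [0.5913, -0.2153, 0.2179]
tcp_rot: [1.795, 0.339, 0.739]
force: [-0.1, -0.2, -0.7]
gripper_width: 0.689
```

Run:
```python
from h import *
show()
plan([.575,-.265,.10],ori(40,20,-1),8,.33)
```

```text
t 14.35 p [ 0.5913 -0.2153  0.2179] q [-0.882  0.524  1.881  1.303  1.355 -0.589] F [-0.1 -0.2 -0.7] w 0.689
x [ 0.697  0.635 -0.332] y [0.389 0.054 0.919] z [ 0.602 -0.77  -0.21 ] Rerr 0.0
turn/row [-1.51 -0.28 -0.04]
[-0.01, -0.37, 0.17] [-0.9, 0.54, 1.9, 1.3, 1.35, -0.65] 
[-0.01, -0.37, 0.15] [-0.91, 0.56, 1.91, 1.3, 1.35, -0.71] 
[-0.01, -0.37, 0.15] [-0.92, 0.58, 1.91, 1.31, 1.34, -0.76] 
[-0.01, -0.38, 0.14] [-0.92, 0.61, 1.91, 1.31, 1.33, -0.82] 
[-0.01, -0.39, 0.12] [-0.93, 0.63, 1.92, 1.31, 1.33, -0.87] 
[-0.0, -0.38, 0.12] [-0.94, 0.65, 1.92, 1.31, 1.32, -0.93] 
[-0.01, -0.39, 0.11] [-0.95, 0.68, 1.92, 1.31, 1.32, -0.98] 
[-0.01, -0.39, 0.09] [-0.96, 0.71, 1.92, 1.32, 1.31, -1.04]
```

Call:
arm_command([
  [[-0.01, -0.37, 0.16], [-1.5, -0.3, 0], 0.8],
  [[-0.01, -0.37, 0.15], [-1.5, -0.3, 0], 0.8],
  [[-0.01, -0.37, 0.15], [-1.5, -0.3, 0], 0.8],
  [[-0.01, -0.38, 0.14], [-1.5, -0.3, 0], 0.8],
  [[-0.01, -0.38, 0.12], [-1.5, -0.3, 0], 0.8],
  [[-0.01, -0.38, 0.12], [-1.5, -0.3, 0], 0.8],
  [[-0.01, -0.39, 0.1], [-1.5, -0.3, 0], 0.8],
  [[-0.01, -0.39, 0.1], [-1.5, -0.3, 0], 0.8],
])

```text
t: 15.02
eef_pos: [0.5743, -0.2638, 0.1002]
tcp_rot: [1.576, 0.343, 0.696]
force: [-0.5, -0.5, -1.0]
gripper_width: 0.691
```

Run:
```python
from h import *
show()
o,p,M=state()
to([.572,-.268,.0375],ori(40,20,-1))
cv2.imwrite("pics/t13.png",np.hstack([ctrl.get_image("top")[200:290,380:480].repeat(4,0).repeat(4,1),ctrl.get_image("scene")[260:350,190:290].repeat(4,0).repeat(4,1)]))
```

```text
t 15.02 p [ 0.5743 -0.2638  0.1002] q [-0.959  0.718  1.912  1.327  1.314 -1.036] F [-0.5 -0.5 -1. ] w 0.691
x [ 0.723  0.604 -0.336] y [0.261 0.212 0.942] z [ 0.64  -0.769 -0.005] Rerr 0.0
shift units [ 0.42 -1.51  0.05]
turn deg [-0.3  0.1 -0.3]
```

View pics/t13.png

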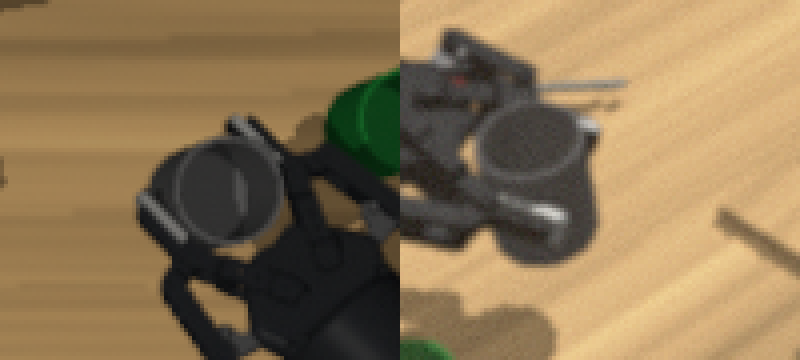

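Call:
arm_command([
  [[0.14, -0.22, 0], [0, 0, 0], 0.8],
  [[0.14, -0.22, 0], [0, 0, 0], 0.8],
  [[0.14, -0.22, 0], [-0.1, 0, -0.1], 0.8],
  [[0.14, -0.22, 0], [-0.1, 0.1, -0.1], 0.8],
  [[0.14, -0.2, 0], [-0.1, 0, -0.1], 0.8],
  [[0.12, -0.15, 0], [0, 0, 0], 0.8],
  [[0.06, -0.1, 0], [0, 0, 0], 0.8],
  [[0, 0, 0], [0, 0, 0], 0.8],
])

```text
t: 15.78
eef_pos: [0.5861, -0.2545, 0.0379]
tcp_rot: [1.571, 0.349, 0.697]
force: [-0.3, -0.1, -0.5]
gripper_width: 0.693
```

Run:
```python
from h import *
show()
to([.586,-.2536,.034],ori(40,20,-1))
```

```text
t 15.78 p [ 0.5861 -0.2545  0.0379] q [-0.932  0.82   1.922  1.378  1.273 -1.152] F [-0.3 -0.1 -0.5] w 0.693
x [ 0.72   0.603 -0.342] y [0.262 0.219 0.94 ] z [ 0.642 -0.767 -0.   ] Rerr 0.0
shift units [ 0.05 -0.09 -0.02]
turn deg [-0.  0. -0.]
```

Call:
arm_command([
  [[0.01, -0.03, 0], [0, 0, 0], 0.8],
  [[0.01, -0.03, 0], [0, 0, 0], 0.8],
  [[0.01, -0.03, 0], [0, 0, 0], 0.8],
  [[0.01, -0.03, 0], [0, 0, 0], 0.8],
  [[0.0, 0.0, 0], [0, 0, 0], 0.8],
  [[0, 0, 0], [0, 0, 0], 0.8],
  [[0, 0, 0], [0, 0, 0], 0.8],
  [[0, 0, 0], [0, 0, 0], 0.8],
])

```text
t: 16.45
eef_pos: [0.586, -0.2553, 0.0342]
tcp_rot: [1.569, 0.349, 0.696]
force: [1.0, -0.0, -0.3]
gripper_width: 0.69
```

Call:
arm_command([
  [[0, 0, 0], [0, 0, 0], 0.28],
  [[0, 0, 0], [0, 0, 0], 0.25],
  [[0, 0, 0], [0, 0, 0], 0.2],
  [[0, 0, 0], [0, 0, 0], 0.15],
  [[0, 0, 0], [0, 0, 0], 0.1],
  [[0, 0, 0], [0, 0, 0], 0],
  [[0, 0, 0], [0, 0, 0], 0],
  [[0, 0, 0], [0, 0, 0], 0],
])

```text
t: 17.12
eef_pos: [0.586, -0.2552, 0.0341]
tcp_rot: [1.569, 0.349, 0.696]
force: [-0.1, -0.0, -0.3]
gripper_width: 1.001
```

Run:
```python
from h import *
show()
cv2.imwrite("pics/t14.png",np.hstack([ctrl.get_image("top")[200:290,380:480].repeat(4,0).repeat(4,1),ctrl.get_image("scene")[260:350,190:290].repeat(4,0).repeat(4,1)]))
```

```text
t 17.12 p [ 0.586  -0.2552  0.0341] q [-0.932  0.827  1.922  1.38   1.271 -1.161] F [-0.1 -0.  -0.3] w 1.001
x [ 0.721  0.603 -0.342] y [0.261 0.221 0.94 ] z [ 0.642 -0.767  0.002] Rerr 0.0
```

View pics/t14.png

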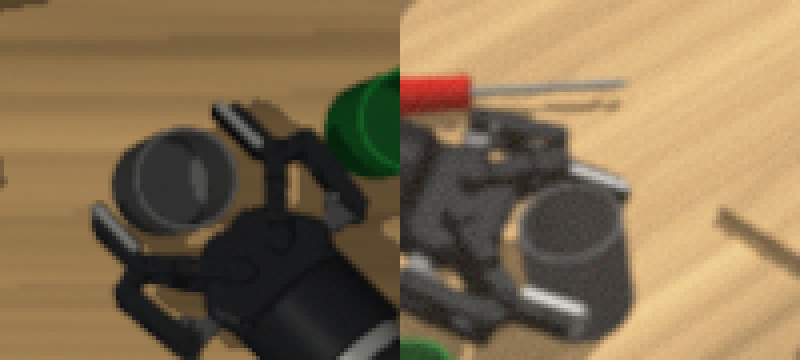

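Call:
arm_command([
  [[-0.3, 0, 0], [0, 0, 0], 0],
  [[-0.4, 0, 0], [0, 0, 0], 0],
  [[-0.45, 0, 0], [0, 0, 0], 0],
  [[-0.45, 0, 0], [0, 0, 0], 0],
  [[-0.45, 0, 0], [0, 0, 0], 0],
  [[-0.45, 0, 0], [0, 0, 0], 0],
  [[-0.45, 0.2, 0], [0, 0, 0], 0],
  [[-0.45, 0.3, 0], [0, 0, 0], 0],
])

```text
t: 17.88
eef_pos: [0.4916, -0.3336, 0.0992]
tcp_rot: [1.571, 0.349, 0.696]
force: [0.3, 0.1, 0.4]
gripper_width: 0.996
```

Run:
```python
from h import *
show()
a=np.radians(100.22); z=np.array([np.cos(a),np.sin(a),0]); x=np.array([0,0,-1.])
for s in(1,-1):
    M=np.c_[x,np.cross(s*z,x),s*z]; print(s); plan([.5804,-.0465,.23],M,24,.33)
```

```text
t 17.88 p [ 0.4916 -0.3336  0.0992] q [-1.142  0.73   1.867  1.165  1.405 -1.04 ] F [0.3 0.1 0.4] w 0.996
x [ 0.721  0.602 -0.342] y [0.263 0.219 0.94 ] z [ 0.641 -0.768 -0.   ] Rerr 0.0
1
turn/row [-5.26  3.68 -0.98]
[0.2, 0.22, -0.17] [-1.12, 0.71, 1.85, 1.11, 1.43, -1.08] 
[0.21, 0.23, -0.14] [-1.09, 0.7, 1.82, 1.07, 1.44, -1.12] 
[0.21, 0.25, -0.1] [-1.06, 0.69, 1.79, 1.02, 1.46, -1.16] 
[0.21, 0.26, -0.06] [-1.02, 0.68, 1.76, 0.98, 1.47, -1.2] 
[0.21, 0.27, -0.03] [-0.99, 0.67, 1.73, 0.93, 1.48, -1.24] 
[0.2, 0.27, 0.02] [-0.95, 0.66, 1.7, 0.89, 1.49, -1.28] 
[0.2, 0.28, 0.05] [-0.91, 0.64, 1.68, 0.84, 1.5, -1.31] 
[0.19, 0.27, 0.08] [-0.87, 0.62, 1.65, 0.8, 1.5, -1.35] 
[0.18, 0.26, 0.13] [-0.83, 0.61, 1.63, 0.76, 1.5, -1.39] 
[0.16, 0.26, 0.16] [-0.79, 0.59, 1.61, 0.71, 1.5, -1.43] 
[0.15, 0.24, 0.19] [-0.75, 0.57, 1.59, 0.67, 1.5, -1.46] 
[0.13, 0.22, 0.22] [-0.7, 0.55, 1.57, 0.62, 1.5, -1.5] 
[0.11, 0.21, 0.25] [-0.66, 0.53, 1.56, 0.57, 1.49, -1.53] 
[0.1, 0.18, 0.27] [-0.61, 0.52, 1.55, 0.53, 1.48, -1.57] 
[0.07, 0.15, 0.3] [-0.57, 0.5, 1.53, 0.48, 1.47, -1.6] 
[0.05, 0.14,
[... 1268 characters left out ...]
4, -0.24] [-0.63, 0.24, 1.96, 0.72, 0.85, 0.09] 
[0.01, 0.24, -0.25] [-0.58, 0.23, 1.93, 0.63, 0.84, 0.23] 
[-0.01, 0.23, -0.25] [-0.52, 0.22, 1.91, 0.54, 0.85, 0.37] 
[-0.01, 0.22, -0.26] [-0.47, 0.22, 1.88, 0.45, 0.86, 0.51] 
[-0.04, 0.22, -0.26] [-0.41, 0.22, 1.84, 0.37, 0.89, 0.64] 
[-0.05, 0.22, -0.26] [-0.36, 0.22, 1.81, 0.29, 0.93, 0.76] 
[-0.06, 0.2, -0.27] [-0.31, 0.23, 1.77, 0.22, 0.98, 0.88] 
[-0.07, 0.2, -0.27] [-0.26, 0.25, 1.72, 0.16, 1.03, 0.98] 
[-0.09, 0.18, -0.27] [-0.22, 0.26, 1.68, 0.11, 1.08, 1.07] 
[-0.1, 0.18, -0.27] [-0.18, 0.28, 1.63, 0.07, 1.15, 1.15] 
[-0.12, 0.17, -0.28] [-0.14, 0.3, 1.58, 0.03, 1.21, 1.23] 
[-0.12, 0.15, -0.28] [-0.1, 0.33, 1.53, 0.0, 1.28, 1.29]
```

Call:
arm_command([
  [[-0.3, 0.6, 0], [0, 0, 0], 0],
  [[-0.3, 0.6, 0], [0, 0, 0], 0],
  [[-0.25, 0.6, 0], [0, 0, 0], 0],
  [[-0.25, 0.6, 0], [0, 0, 0], 0],
  [[-0.25, 0.6, 0], [0, 0, 0], 0],
  [[-0.25, 0.6, 0], [0, 0, 0], 0],
  [[-0.25, 0.6, 0], [0, 0, 0], 0],
  [[-0.25, 0.5, 0], [0, 0, 0], 0],
])

```text
t: 18.55
eef_pos: [0.4808, -0.3419, 0.3068]
tcp_rot: [1.568, 0.35, 0.696]
force: [1.5, -1.2, 0.2]
gripper_width: 1.001
```

Run:
```python
from h import *
show()
a=np.radians(100.22); z=-np.array([np.cos(a),np.sin(a),0]); x=np.array([0,0,-1.])
M=np.c_[x,np.cross(z,x),z]; plan([.5804,-.0465,.22],M,16,.33)
```

```text
t 18.55 p [ 0.4808 -0.3419  0.3068] q [-1.164  0.454  1.708  1.122  1.602 -0.652] F [ 1.5 -1.2  0.2] w 1.001
x [ 0.721  0.602 -0.343] y [0.261 0.222 0.94 ] z [ 0.642 -0.767  0.003] Rerr 0.0
turn/row [ 1.62 -1.12 -4.27]
[0.44, 0.02, -0.25] [-1.13, 0.4, 1.75, 1.09, 1.52, -0.6] 
[0.43, 0.04, -0.27] [-1.09, 0.35, 1.78, 1.06, 1.45, -0.53] 
[0.42, 0.06, -0.27] [-1.04, 0.31, 1.8, 1.02, 1.37, -0.46] 
[0.41, 0.09, -0.29] [-0.99, 0.27, 1.82, 0.97, 1.29, -0.37] 
[0.39, 0.11, -0.29] [-0.92, 0.23, 1.83, 0.92, 1.22, -0.26] 
[0.38, 0.13, -0.31] [-0.85, 0.2, 1.84, 0.85, 1.15, -0.14] 
[0.37, 0.15, -0.31] [-0.78, 0.18, 1.84, 0.78, 1.1, -0.01] 
[0.35, 0.16, -0.33] [-0.7, 0.16, 1.83, 0.69, 1.05, 0.14] 
[0.32, 0.18, -0.34] [-0.62, 0.15, 1.82, 0.58, 1.02, 0.3] 
[0.31, 0.2, -0.35] [-0.53, 0.16, 1.8, 0.48, 1.0, 0.46] 
[0.28, 0.21, -0.36] [-0.45, 0.17, 1.77, 0.37, 1.01, 0.63] 
[0.27, 0.22, -0.38] [-0.37, 0.19, 1.74, 0.27, 1.03, 0.79] 
[0.23, 0.22, -0.38] [-0.29, 0.21, 1.7, 0.18, 1.07, 0.94] 
[0.22, 0.23, -0.4] [-0.22, 0.25, 1.65, 0.11, 1.12, 1.07] 
[0.18, 0.24, -0.41] [-0.16, 0.29, 1.6, 0.05, 1.19, 1.19] 
[0.16, 0.23, -0.41] [-0.1, 0.33, 1.55, 0.0, 1.26, 1.29]
```

Call:
arm_command([
  [[0.44, 0, -0.25], [1.6, -1.1, -4.3], 0],
  [[0.43, 0.05, -0.27], [1.6, -1.1, -4.3], 0],
  [[0.42, 0.05, -0.27], [1.6, -1.1, -4.3], 0],
  [[0.4, 0.1, -0.29], [1.6, -1.1, -4.3], 0],
  [[0.4, 0.1, -0.29], [1.6, -1.1, -4.3], 0.2],
  [[0.38, 0.13, -0.3], [1.6, -1.1, -4.3], 0.2],
  [[0.37, 0.15, -0.3], [1.6, -1.1, -4.3], 0.3],
  [[0.35, 0.15, -0.33], [1.6, -1.1, -4.3], 0.3],
])

```text
t: 19.22
eef_pos: [0.5303, -0.1949, 0.2606]
tcp_rot: [1.71, 0.962, 0.553]
force: [-0.3, -0.5, -0.8]
gripper_width: 0.698
```

Call:
arm_command([
  [[0.32, 0.18, -0.34], [1.6, -1.1, -4.3], 0.3],
  [[0.3, 0.2, -0.35], [1.6, -1.1, -4.3], 0.3],
  [[0.28, 0.2, -0.36], [1.6, -1.1, -4.3], 0.35],
  [[0.27, 0.22, -0.38], [1.6, -1.1, -4.3], 0.35],
  [[0.23, 0.22, -0.38], [1.6, -1.1, -4.3], 0.35],
  [[0.22, 0.23, -0.4], [1.6, -1.1, -4.3], 0.35],
  [[0.18, 0.24, -0.4], [1.6, -1.1, -4.3], 0.35],
  [[0.15, 0.23, -0.4], [1.6, -1.1, -4.3], 0.35],
])

```text
t: 19.88
eef_pos: [0.5788, -0.0481, 0.2178]
tcp_rot: [-1.401, 1.561, -2.787]
force: [0.6, 0.1, -0.6]
gripper_width: 0.648
```

```bash
cat >> h.py <<'E'
def down():
    a=np.radians(100.22); z=-np.array([np.cos(a),np.sin(a),0]); x=np.array([0,0,-1.]); return np.c_[x,np.cross(z,x),z]
E
python3 - <<'E'
from h import *
show(); to([.5804,-.0465,.22],down())
im=ctrl.get_image("top"); cv2.imwrite("pics/t15.png",cv2.resize(im[150:300,230:430],None,fx=4,fy=4,interpolation=2))
im=ctrl.get_image("scene"); cv2.imwrite("pics/s15.png",cv2.resize(im[180:330,230:430],None,fx=4,fy=4,interpolation=2))
E
```

```text
t 19.88 p [ 0.5788 -0.0481  0.2178] q [-0.1    0.336  1.551 -0.005  1.263  1.287] F [ 0.6  0.1 -0.6] w 0.648
x [-0.009 -0.004 -1.   ] y [ 0.983  0.184 -0.01 ] z [ 0.184 -0.983  0.002] Rerr 0.0
shift units [-0.06  0.05 -0.03]
turn deg [0.4 0.1 0.6]
```

View pics/t15.png

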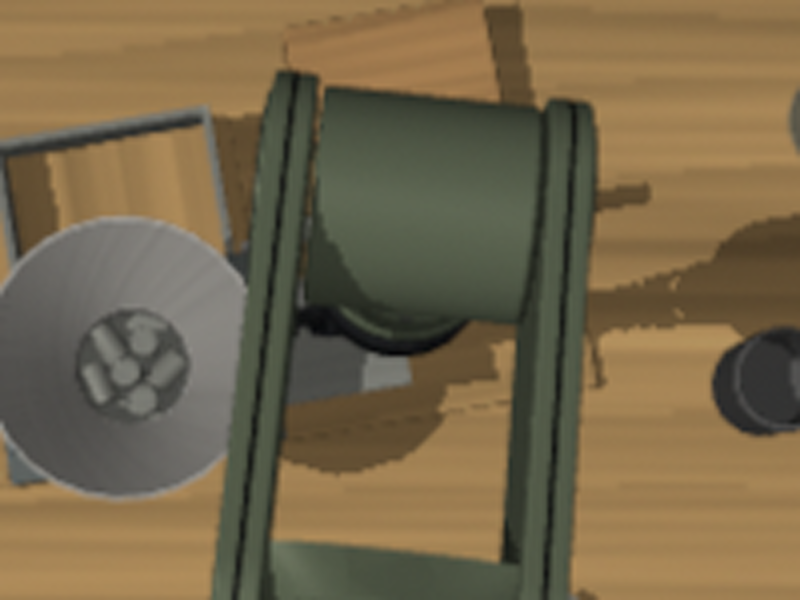

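View pics/s15.png

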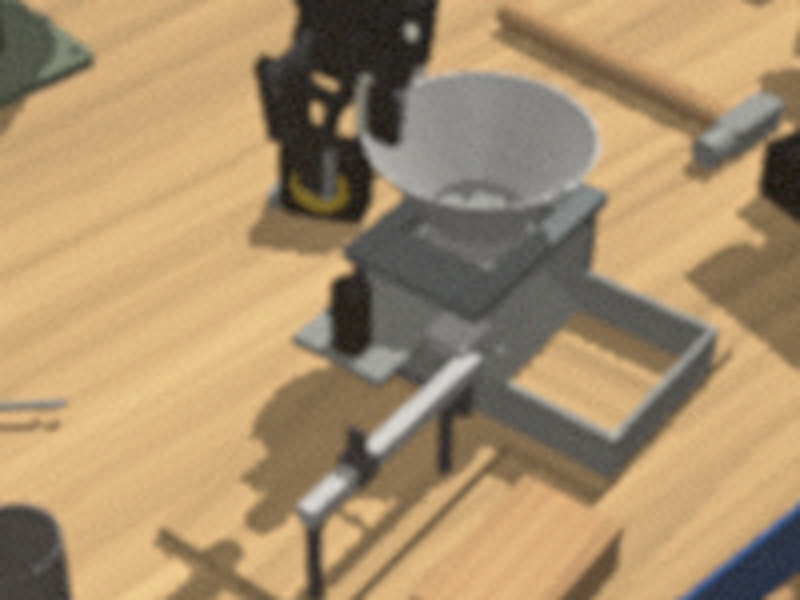

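Run:
```python
from h import *
o,p,M=state()
for z in(.2,.22,.235,.24,.245,.25): print(z,(proj("scene",[p[0],p[1],z])[0]-[230,180]).round(1)*4)
print("knob top",(proj("scene",[.5804,-.0465,.141])[0]-[230,180])*4)
```

```text
0.2 [348.8 207.6]
0.22 [348.8 180. ]
0.235 [348.4 158.8]
0.24 [348.4 151.6]
0.245 [348.4 144.4]
0.25 [348.4 137.2]
knob top [348.16052767 286.32612233]
```

Run:
```python
from h import *
o,p,M=state()
for off in(-.014,0,.01,.02,.03):
  print(off,[((proj("scene",p-M[:,0]*(-0)+np.array([0,0,off])+s*.034*M[:,2])[0]-[230,180])*4).round(0) for s in(1,-1)])
im=ctrl.get_image("scene"); cv2.imwrite("pics/s16.png",cv2.resize(im[170:245,280:360],None,fx=8,fy=8,interpolation=2))
```

```text
-0.014 [array([313., 235.]), array([384., 177.])]
0 [array([312., 216.]), array([384., 158.])]
0.01 [array([312., 201.]), array([384., 144.])]
0.02 [array([312., 187.]), array([384., 130.])]
0.03 [array([311., 173.]), array([384., 116.])]
```

View pics/s16.png

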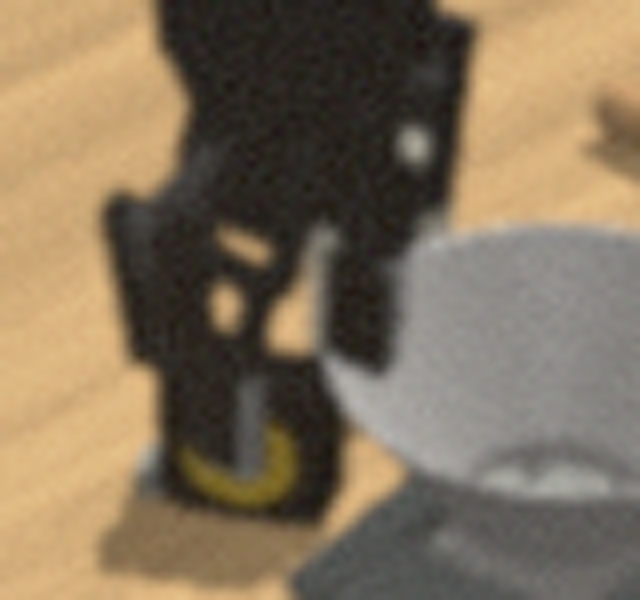

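Call:
arm_command([
  [[0, 0, 0], [-6.9, 0, 0], 0.35],
  [[0, 0, 0], [-6.9, 0, 0], 0.35],
  [[0, 0, 0], [-6.9, 0, 0], 0.35],
  [[0, 0, 0], [-6.9, 0, 0], 0.35],
  [[0, 0, 0], [-6.9, 0, 0], 0.35],
  [[0, 0, 0], [-6.9, 0, 0], 0.35],
  [[0, 0, 0], [-6.9, 0, 0], 0.35],
  [[0, 0, 0], [-6.9, 0, 0], 0.35],
])

```text
t: 20.7
eef_pos: [0.5779, -0.0502, 0.2176]
tcp_rot: [-2.632, 1.564, -3.049]
force: [0.1, -0.2, 0.1]
gripper_width: 0.65
```

Call:
arm_command([
  [[0, 0, 0], [-6.9, 0, 0], 0.35],
  [[0, 0, 0], [-6.9, 0, 0], 0.35],
  [[0, 0, 0], [-6.9, 0, 0], 0.35],
  [[0, 0, 0], [-6.9, 0, 0], 0.35],
  [[0, 0, 0], [-6.9, 0, 0], 0.35],
  [[0, 0, 0], [0, 0, 0], 0.35],
  [[0, 0, 0], [0, 0, 0], 0.35],
  [[0, 0, 0], [0, 0, 0], 0.35],
])

```text
t: 21.37
eef_pos: [0.5786, -0.0493, 0.2174]
tcp_rot: [3.029, 1.564, -3.076]
force: [0.4, 0.8, -0.3]
gripper_width: 0.651
```

```bash
cat >> h.py <<'E'
def down2():
    a=np.radians(10.22); z=-np.array([np.cos(a),np.sin(a),0]); x=np.array([0,0,-1.]); M=np.c_[x,np.cross(z,x),z]
    M0=state()[2]
    return M if M[:,2]@M0[:,2]>0 else M@RX(180)
E
python3 - <<'E'
from h import *
show(); to([.5804,-.0465,.15],down2())
im=ctrl.get_image("scene"); cv2.imwrite("pics/s17.png",cv2.resize(im[160:310,230:430],None,fx=4,fy=4,interpolation=2))
E
```

```text
t 21.37 p [ 0.5786 -0.0493  0.2174] q [-1.040e-01  3.350e-01  1.554e+00 -1.000e-03  1.259e+00 -2.820e-01] F [ 0.4  0.8 -0.3] w 0.651
x [-0.007 -0.    -1.   ] y [-0.177  0.984  0.001] z [ 0.984  0.177 -0.007] Rerr 0.0
shift units [1.68 0.06 0.07]
turn deg [ 0.  -0.4 -0. ]
```

View pics/s17.png

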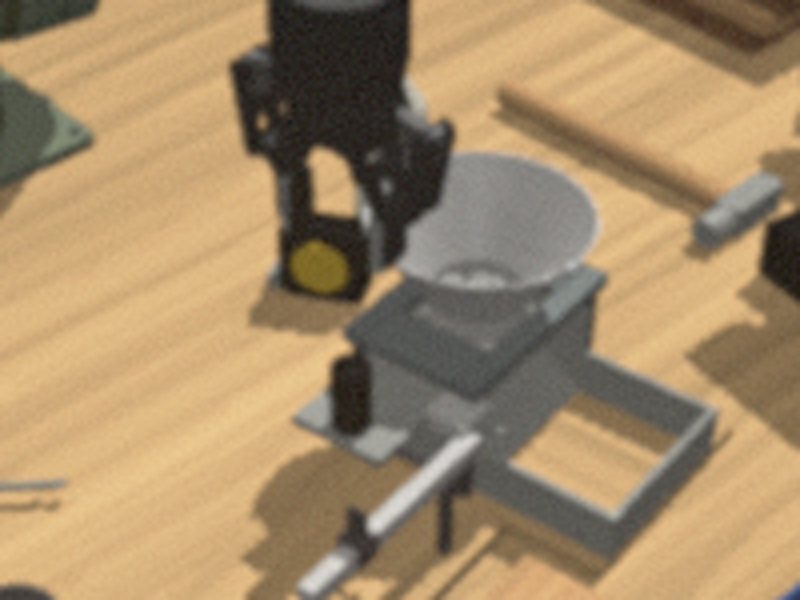

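Call:
arm_command([
  [[0.24, 0.01, 0.01], [0, -0.1, 0], 0.3],
  [[0.24, 0.01, 0.01], [0, -0.1, 0], 0.3],
  [[0.24, 0.01, 0.01], [0, -0.1, 0], 0.3],
  [[0.24, 0.01, 0.01], [0, -0.1, 0], 0.3],
  [[0.24, 0.01, 0.01], [0, 0, 0], 0.3],
  [[0.24, 0.01, 0.01], [0, 0, 0], 0.3],
  [[0.24, 0, 0.01], [0, 0, 0], 0.3],
  [[0, 0, 0], [0, 0, 0], 0.3],
])

```text
t: 22.08
eef_pos: [0.5801, -0.0452, 0.1472]
tcp_rot: [2.664, 1.566, 2.847]
force: [-0.1, -0.5, 0.5]
gripper_width: 0.698
```

Run:
```python
from h import *
show(); to([.5804,-.0465,.112],down2())
im=ctrl.get_image("scene"); cv2.imwrite("pics/s18.png",cv2.resize(im[190:300,250:400],None,fx=5,fy=5,interpolation=2))
im=ctrl.get_image("top"); cv2.imwrite("pics/t18.png",cv2.resize(im[150:300,230:430],None,fx=4,fy=4,interpolation=2))
```

```text
t 22.08 p [ 0.5801 -0.0452  0.1472] q [-9.800e-02  3.880e-01  1.658e+00  1.000e-03  1.099e+00 -2.810e-01] F [-0.1 -0.5  0.5] w 0.698
x [-0.004  0.001 -1.   ] y [-0.181  0.983  0.002] z [ 0.983  0.181 -0.004] Rerr 0.0
shift units [ 0.88 -0.04  0.01]
turn deg [ 0.2 -0.2 -0.1]
```

View pics/s18.png

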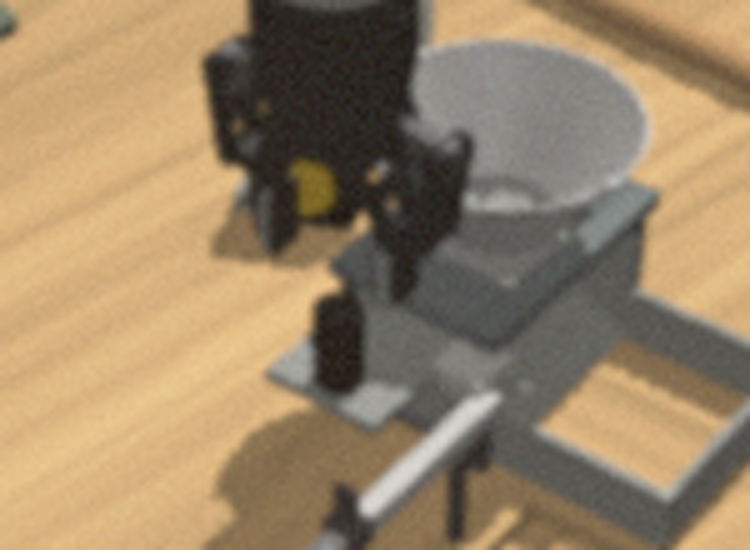

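View pics/t18.png

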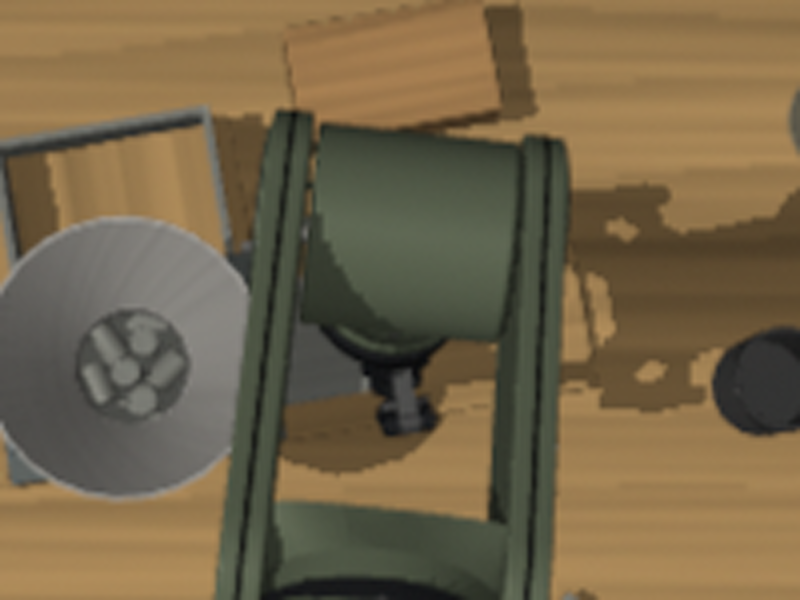

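Call:
arm_command([
  [[0.15, 0, 0], [0, 0, 0], 0.3],
  [[0.15, 0, 0], [0, 0, 0], 0.3],
  [[0.15, 0, 0], [0, 0, 0], 0.3],
  [[0.15, 0, 0], [0, 0, 0], 0.3],
  [[0.15, 0, 0], [0, 0, 0], 0.3],
  [[0.1, 0, 0], [0, 0, 0], 0.3],
  [[0.1, 0, 0], [0, 0, 0], 0.3],
  [[0, 0, 0], [0, 0, 0], 0.3],
])

```text
t: 22.85
eef_pos: [0.5808, -0.0453, 0.1109]
tcp_rot: [2.398, 1.569, 2.581]
force: [0.2, 0.1, 0.0]
gripper_width: 0.7
```

Run:
```python
from h import *
show()
im=ctrl.get_image("scene"); cv2.imwrite("pics/s19.png",cv2.resize(im[190:300,250:400],None,fx=5,fy=5,interpolation=2))
```

```text
t 22.85 p [ 0.5808 -0.0453  0.1109] q [-9.800e-02  4.220e-01  1.706e+00  1.000e-03  1.015e+00 -2.810e-01] F [0.2 0.1 0. ] w 0.7
x [-0.002  0.001 -1.   ] y [-0.181  0.983  0.001] z [ 0.983  0.181 -0.001] Rerr 0.0
```

View pics/s19.png

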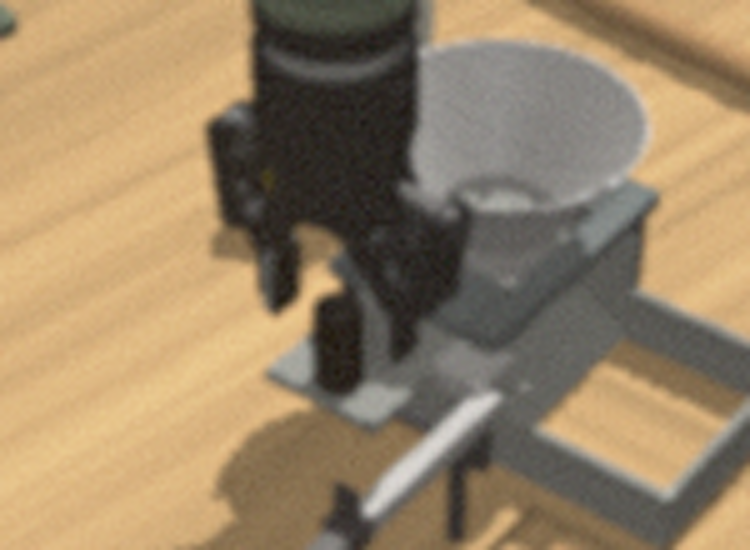

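Call:
arm_command([
  [[0.1, 0, 0], [0, 0, 0], 0.3],
  [[0.03, 0, 0], [0, 0, 0], 0.35],
  [[0, 0, 0], [0, 0, 0], 0.4],
  [[0, 0, 0], [0, 0, 0], 0.5],
  [[0, 0, 0], [0, 0, 0], 0.6],
  [[0, 0, 0], [0, 0, 0], 0.7],
  [[0, 0, 0], [0, 0, 0], 0.8],
  [[0, 0, 0], [0, 0, 0], 1],
], force=80)

```text
t: 23.57
eef_pos: [0.5812, -0.0454, 0.1072]
tcp_rot: [1.254, 1.57, 1.436]
force: [-2.0, -0.5, 5.3]
gripper_width: 0.278
```

Call:
arm_command([
  [[0, 0, 0], [0, 0, 0], 1],
  [[0, 0, 0], [0, 0, 0], 1],
  [[0, 0, 0], [0, 0, 0], 1],
  [[0, 0, 0], [0, 0, 0], 1],
  [[0, 0, 0], [0, 0, 0], 1],
  [[0, 0, 0], [0, 0, 0], 1],
  [[0, 0, 0], [0, 0, 0], 1],
  [[0, 0, 0], [0, 0, 0], 1],
])

```text
t: 24.23
eef_pos: [0.5813, -0.0454, 0.1072]
tcp_rot: [1.183, 1.57, 1.365]
force: [-2.4, -0.4, 5.5]
gripper_width: 0.278
```

Run:
```python
from h import *
show()
im=ctrl.get_image("scene"); cv2.imwrite("pics/s20.png",cv2.resize(im[190:300,250:400],None,fx=5,fy=5,interpolation=2))
```

```text
t 24.23 p [ 0.5813 -0.0454  0.1072] q [-9.800e-02  4.260e-01  1.711e+00  1.000e-03  1.005e+00 -2.810e-01] F [-2.4 -0.4  5.5] w 0.278
x [ 0.     0.001 -1.   ] y [-0.181  0.983  0.001] z [0.983 0.181 0.   ] Rerr 0.0
```

View pics/s20.png

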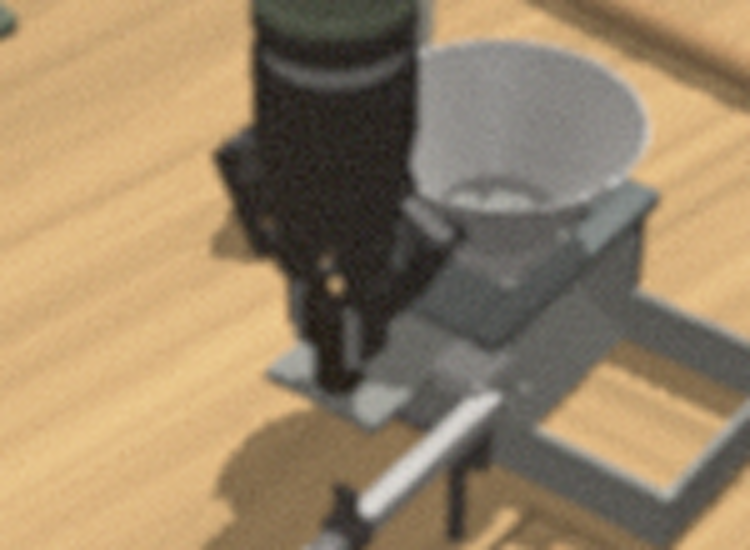

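Call:
arm_command([
  [[-0.02, -0.1, 0], [0, 0, 0], 1],
  [[-0.02, -0.2, 0], [0, 0, 0], 1],
  [[0, -0.25, 0], [0, 0, 0], 1],
  [[0, -0.25, 0], [0, 0, 0], 1],
  [[0, -0.25, 0], [0, 0, 0], 1],
  [[0, -0.25, 0], [0, 0, 0], 1],
  [[0, -0.25, 0], [0, 0, 0], 1],
  [[0, -0.2, 0], [0, 0, 0], 1],
])

```text
t: 24.95
eef_pos: [0.5932, -0.1127, 0.1072]
tcp_rot: [1.85, 1.565, 2.031]
force: [-1.9, 9.2, 0.1]
gripper_width: 0.275
```

Run:
```python
from h import *
show(); o,p,M=state()
a=np.radians(100.22); ux=np.array([np.cos(a),np.sin(a),0]); print("travel",-(p-np.array([.5813,-.0454,.1072]))@ux*1000)
im=ctrl.get_image("scene"); cv2.imwrite("pics/s21.png",cv2.resize(im[210:330,260:420],None,fx=5,fy=5,interpolation=2))
im=ctrl.get_image("top"); cv2.imwrite("pics/t21.png",cv2.resize(im[150:300,230:430],None,fx=4,fy=4,interpolation=2))
```

```text
t 24.95 p [ 0.5932 -0.1127  0.1072] q [-0.209  0.456  1.657  0.005  1.032 -0.393] F [-1.9  9.2  0.1] w 0.275
x [-0.003  0.005 -1.   ] y [-0.18   0.984  0.006] z [ 0.984  0.18  -0.002] Rerr 0.0
travel 68.29893529708252
```

View pics/s21.png

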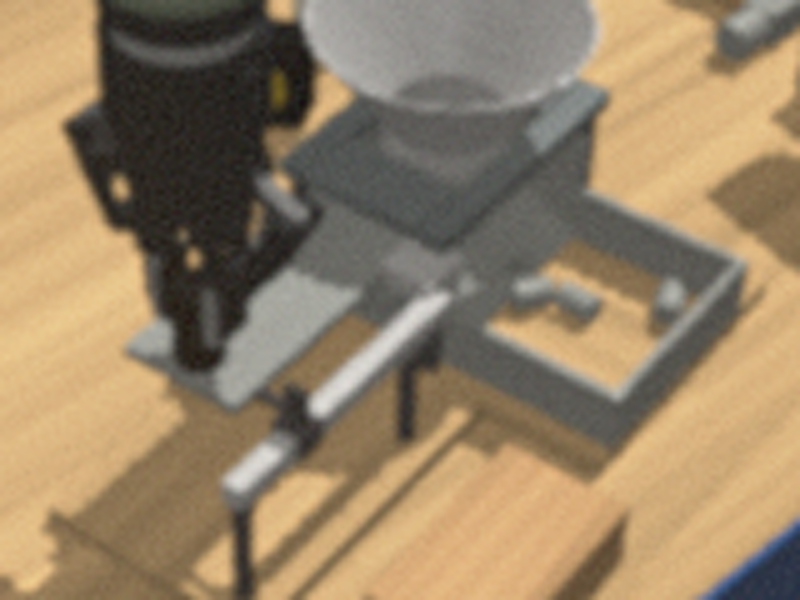

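View pics/t21.png

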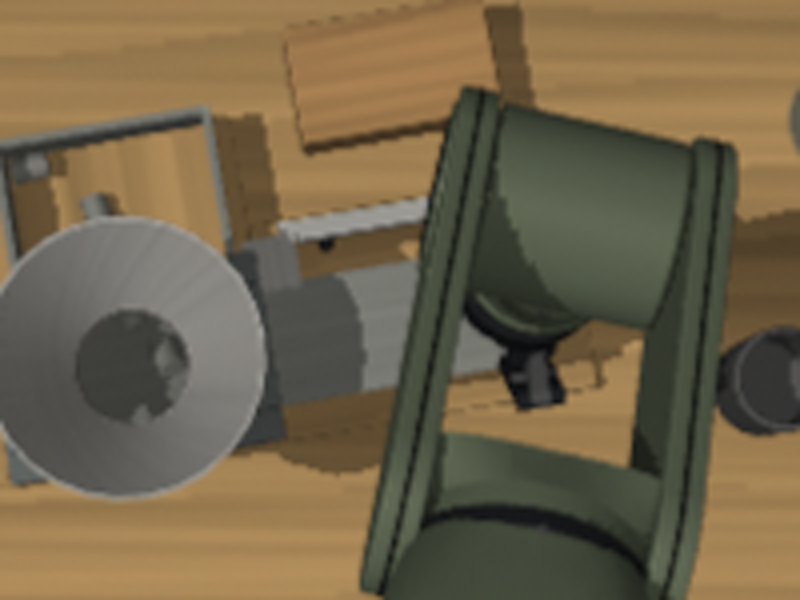

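Run:
```python
from h import *
a=np.mean([ctrl.get_image("scene").astype(float) for _ in range(8)],0).clip(0,255).astype(np.uint8)
cv2.imwrite("avg21.png",a)
cv2.imwrite("pics/s22.png",cv2.resize(a[270:315,290:340],None,fx=13,fy=13,interpolation=2))
b=cv2.imread("pics/top0.png"); cv2.imwrite("pics/t22.png",cv2.resize(b[190:212,335:367],None,fx=20,fy=20,interpolation=2))
```

```text
(no output)
```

View pics/s22.png

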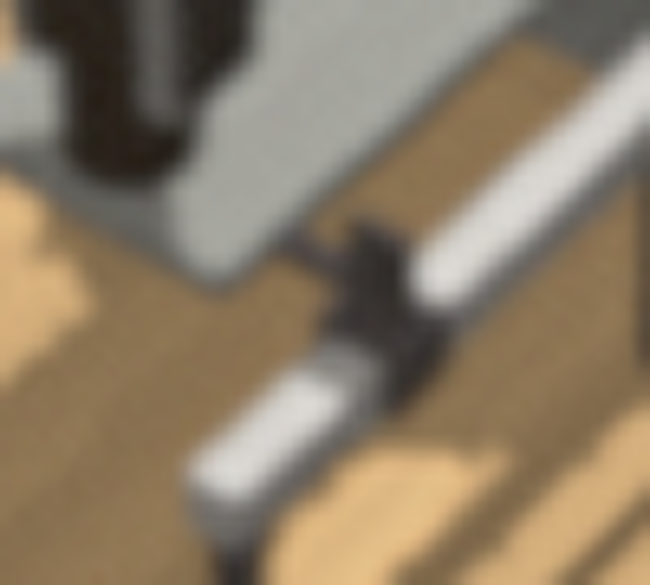

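View pics/t22.png

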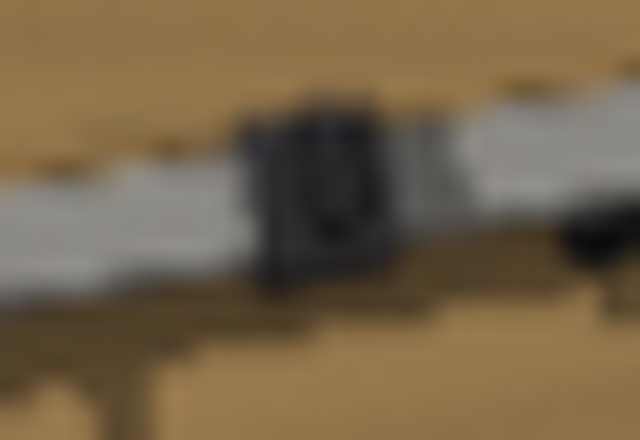

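```bash
cat > ov.py <<'E'
from h import *
import fit,sys
q=fit.q; 
def ovl(img,n,x0,y0,w,h,s,fins,ptr,out,off=(0,0)):
    c=cv2.resize(img[y0:y0+h,x0:x0+w],None,fx=s,fy=s,interpolation=2)
    P=lambda l:tuple(int(v) for v in ((proj(n,fit.W(q,l))[0]+off-[x0,y0]+.5)*s))
    for m,col in fins:
        for a,b in (((m,-62,91),(m,-62,115)),((m,-69,115),(m,-55,115)),((m,-69,91),(m,-55,91)),((m,-55,91),(m,-55,115)),((m,-69,91),(m,-69,115))): cv2.line(c,P(a),P(b),col,1,cv2.LINE_AA)
    for m,col in ptr: cv2.line(c,P((m,-34,94)),P((m,-62,94)),col,1,cv2.LINE_AA)
    for yy in(-34,): cv2.line(c,P((-260,yy,94)),P((-120,yy,94)),(255,255,0),1,cv2.LINE_AA)
    cv2.imwrite(out,c)
if __name__=="__main__":
    a=cv2.imread("avg21.png")
    ovl(a,"scene",290,270,50,45,13,[(-207.5,(0,0,255))],[(-203.3,(0,255,0))],"pics/s23.png")
    b=cv2.imread("pics/top0.png")
    ovl(b,"top",335,190,32,22,20,[(-207.5,(0,0,255))],[],"pics/t23.png")
    l=R.from_euler('z',-q[2]).apply(back("scene",(311.7,288.4),.094)[0]-[q[0],q[1],0])*1000; print(l)
E
python3 ov.py
```

```text
[-203.42503353  -36.99765874   94.        ]
```

View pics/s23.png

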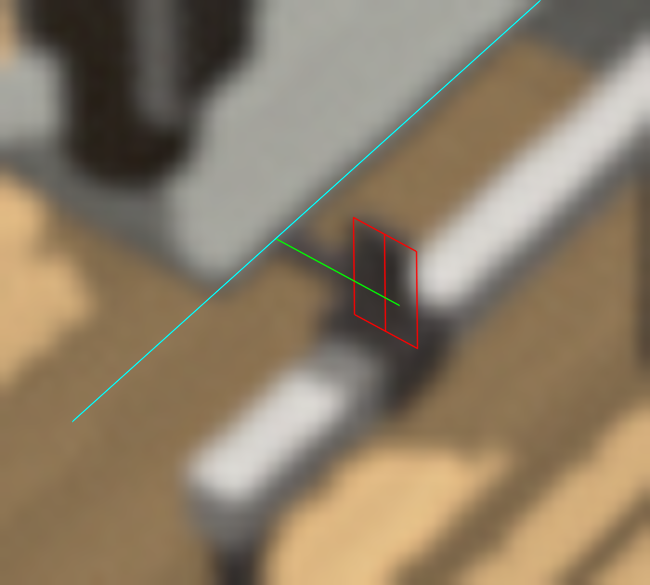

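View pics/t23.png

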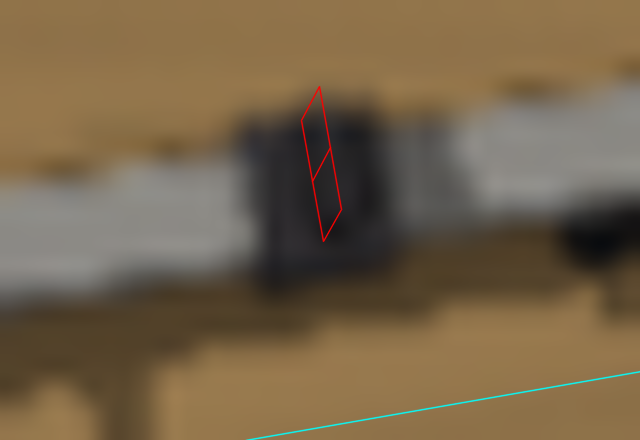

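Run:
```python
from ov import *
a=cv2.imread("avg21.png"); a=cv2.convertScaleAbs(a,alpha=1.6)
ims=[]
for m in(None,-207.5,-209,-210.5):
    f=[] if m is None else [(m+1.5,(0,0,255)),(m-1.5,(0,255,255))]
    ovl(a,"scene",308,280,20,22,18,f,[(-203.3,(0,255,0))] if m else [],"/tmp/x.png"); ims.append(cv2.imread("/tmp/x.png"))
cv2.imwrite("pics/s24.png",cv2.resize(np.vstack([np.hstack(ims[:2]),np.hstack(ims[2:])]),None,fx=.75,fy=.75,interpolation=cv2.INTER_AREA))
```

```text
(no output)
```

View pics/s24.png

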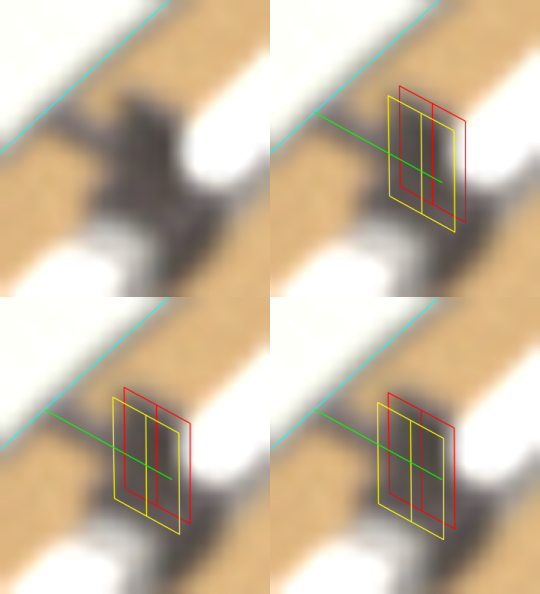

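Call:
arm_command([
  [[0, -0.04, 0], [0, 0, 0], 1],
  [[0, -0.05, 0], [0, 0, 0], 1],
  [[0, -0.04, 0], [0, 0, 0], 1],
  [[0, 0, 0], [0, 0, 0], 1],
  [[0, 0, 0], [0, 0, 0], 1],
  [[0, 0, 0], [0, 0, 0], 1],
  [[0, 0, 0], [0, 0, 0], 1],
  [[0, 0, 0], [0, 0, 0], 1],
])

```text
t: 26.12
eef_pos: [0.594, -0.1172, 0.1072]
tcp_rot: [1.867, 1.565, 2.049]
force: [-2.1, 7.0, -0.9]
gripper_width: 0.278
```

Run:
```python
from ov import *
show(); o,p,M=state()
a=np.radians(100.22); ux=np.array([np.cos(a),np.sin(a),0]); t=-(p-np.array([.5813,-.0454,.1072]))@ux*1000; print("travel",t)
a=np.mean([ctrl.get_image("scene").astype(float) for _ in range(8)],0).clip(0,255).astype(np.uint8)
cv2.imwrite("avg25.png",a)
cv2.imwrite("pics/s25.png",cv2.resize(a[200:320,280:420],None,fx=5,fy=5,interpolation=2))
b=cv2.convertScaleAbs(a,alpha=1.6); ims=[]
for k in(0,1):
    ovl(b,"scene",306,280,22,22,16,[(-208.7,(0,0,255))] if k else [],[(-135-t,(0,255,0))] if k else [],"/tmp/x.png"); ims.append(cv2.imread("/tmp/x.png"))
cv2.imwrite("pics/s26.png",np.hstack(ims))
im=ctrl.get_image("top"); cv2.imwrite("pics/t25.png",cv2.resize(im[150:300,210:360],None,fx=4,fy=4,interpolation=2))
```

```text
t 26.12 p [ 0.594  -0.1172  0.1072] q [-0.216  0.459  1.653  0.005  1.033 -0.4  ] F [-2.1  7.  -0.9] w 0.278
x [-0.003  0.005 -1.   ] y [-0.18   0.984  0.006] z [ 0.984  0.18  -0.002] Rerr 0.0
travel 72.91377135897045
```

View pics/s25.png

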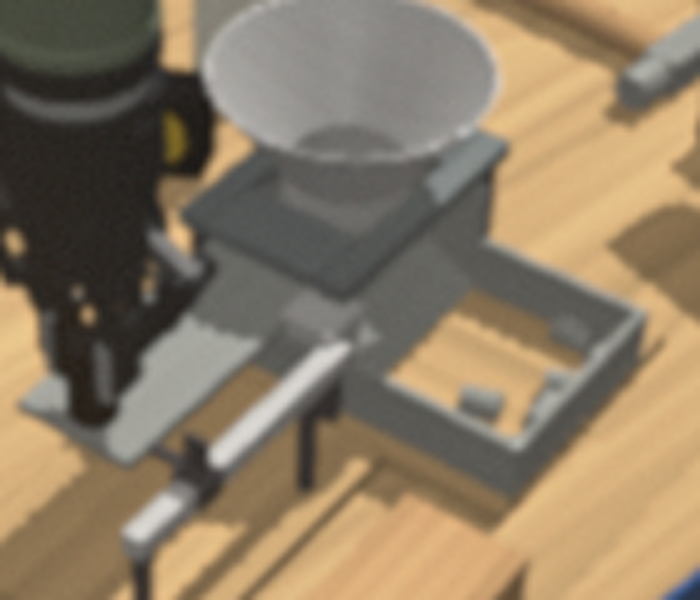

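View pics/s26.png

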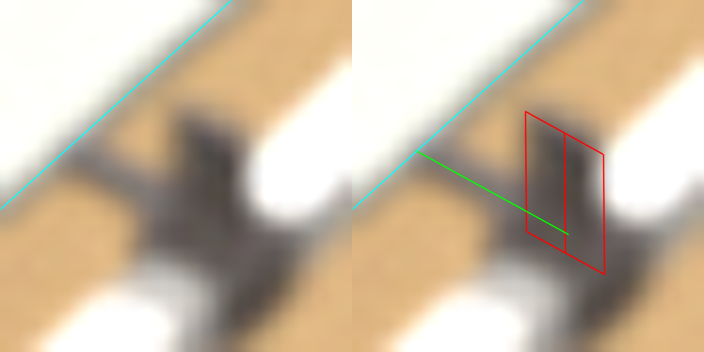

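View pics/t25.png

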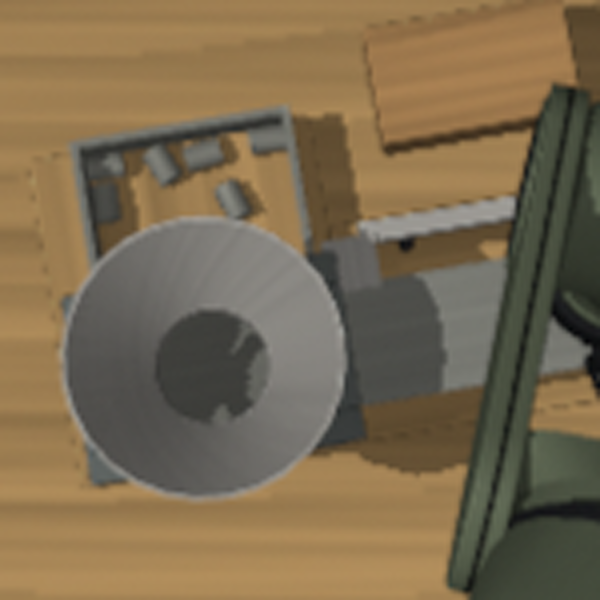

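Run:
```python
from ov import *
b=cv2.imread("pics/top0.png"); g=b.sum(2)/3.
print(g[224:238,316:332].astype(int)); print(g[192:206,343:360].astype(int))
def hull(n,pts,x0,y0,w,h,s=8):
    uv=((proj(n,fit.W(q,np.array(pts,float)))-[x0,y0]+.5)*s).astype(np.int32); m=np.zeros((h*s,w*s),np.float32); cv2.fillConvexPoly(m,cv2.convexHull(uv),1); return cv2.resize(m,(w,h),interpolation=cv2.INTER_AREA)
th=np.linspace(0,6.28,40)
# knob: darkness fraction vs model
x0,y0,w,h=314,222,20,18
P=g[y0:y0+h,x0:x0+w]; obs=(P<45).astype(float); 
ys,xs=np.nonzero(P<50); print("knob obs centroid",xs.mean()+x0,ys.mean()+y0,len(xs))
for kx in(-131,-133,-135):
    m=hull("top",[(kx+13*np.cos(t),13*np.sin(t),z) for t in th for z in(94,141)],x0,y0,w,h); Y,X=np.mgrid[:h,:w]
    print(kx,(m*X).sum()/m.sum()+x0,(m*Y).sum()/m.sum()+y0,m.sum())
```

```text
[[ 65  71  90 104  96  75  66  61  50  57  76  93  98  79  67  67]
 [ 65  65  80  94  58  31  13  12  12  18  34  59  72  73  68  68]
 [ 64  65  66  58  14  14  14  13  14  12  14  17  38  61  69  68]
 [ 65  62  46  17  14  13  14  15  15  15  15  13  23  52  70  72]
 [ 65  57  31  14  14  14  16  13  13  14  15  14  14  44  73  74]
 [ 67  58  25  15  17  16  16  14  14  15  15  16  13  36  66  75]
 [ 67  57  20  16  16  16  16  15  16  16  15  14  14  32  61  72]
 [ 67  55  13  18  18  16  17  17  15  15  15  15  17  40  67  72]
 [ 67  55  10  17  17  17  16  17  15  15  15  16  19  42  69  71]
 [ 67  57  23  14  18  17  16  16  16  17  17  14  24  52  68  70]
 [ 66  59  28   8  13  15  17  16  16  16  14  18  42  63  68  68]
 [ 67  64  50  22   7   7   9  12   9   9  16  40  59  66  66  67]
 [ 67  66  63  52  31   5   4   4   4  14  38  58  73  90  89  80]
 [ 66  66  66  64  57  55  60  61  68  82  86  91  96 104 103  93]]
[[110 110 110 110 110 110 110 110 110 110 110 110 110 110 109 110 110]
 [111 112 112 112 111 112 112 111 111 111 111 112 111 111 111 111 111]
 [114 113 113 114 1
[... 348 characters left out ...]
6 123  78  46  42  33  39  40  30  56  86  85  86 105 136]
 [137 137 137 125  86  47  43  34  35  36  30  55  86  86  85  90 103]
 [136 136 136 132 107  46  46  38  24  31  41  50  67  71  71  68  67]
 [138 138 134 117  92  45  46  43  37  36  39  42  53  60  61  60  60]
 [ 98 100  96  79  56  34  35  34  35  34  37  44  58  60  60  62  63]
 [ 58  61  61  59  50  35  38  46  51  52  55  56  62  62  63  66  67]
 [ 62  62  62  62  60  54  56  60  63  62  62  63  63  75  95  99 101]]
knob obs centroid 323.33870967741933 230.5241935483871 124
-131 321.9154020385051 230.1118912797282 137.96875
-133 322.80321740115556 229.96703296703296 137.92188
-135 323.7143019167517 229.83010094136327 137.76562
```

Call:
arm_command([
  [[0, -0.02, 0], [0, 0, 0], 1],
  [[0, 0, 0], [0, 0, 0], 1],
  [[0, 0, 0], [0, 0, 0], 1],
  [[0, 0, 0], [0, 0, 0], 1],
  [[0, 0, 0], [0, 0, 0], 1],
  [[0, 0, 0], [0, 0, 0], 1],
  [[0, 0, 0], [0, 0, 0], 1],
  [[0, 0, 0], [0, 0, 0], 1],
])

```text
t: 27.23
eef_pos: [0.5941, -0.1178, 0.1072]
tcp_rot: [1.858, 1.565, 2.039]
force: [-1.8, 7.5, 0.7]
gripper_width: 0.277
```

Run:
```python
from ov import *
show(); o,p,M=state()
a=np.radians(100.22); ux=np.array([np.cos(a),np.sin(a),0]); t=-(p-np.array([.5813,-.0454,.1072]))@ux*1000; print("travel",t)
a=np.mean([ctrl.get_image("scene").astype(float) for _ in range(6)],0).clip(0,255).astype(np.uint8)
c=cv2.resize(a[270:315,290:340],None,fx=11,fy=11,interpolation=2)
cv2.imwrite("pics/s27.png",c)
cv2.imwrite("pics/s28.png",ctrl.get_image("scene"))
```

```text
t 27.23 p [ 0.5941 -0.1178  0.1072] q [-0.217  0.459  1.652  0.006  1.034 -0.402] F [-1.8  7.5  0.7] w 0.277
x [-0.003  0.006 -1.   ] y [-0.18   0.984  0.006] z [ 0.984  0.18  -0.002] Rerr 0.0
travel 73.57053803561197
```

View pics/s27.png

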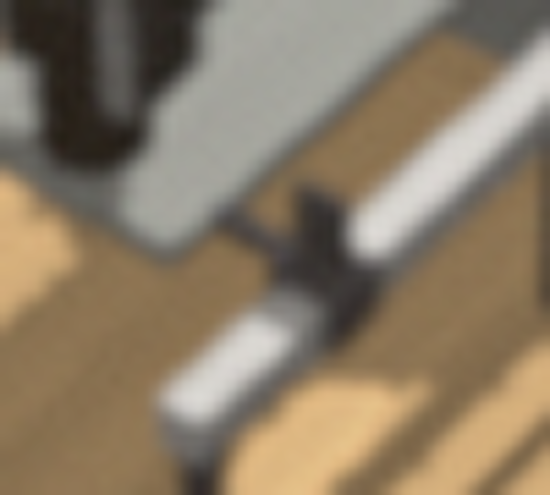

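View pics/s28.png

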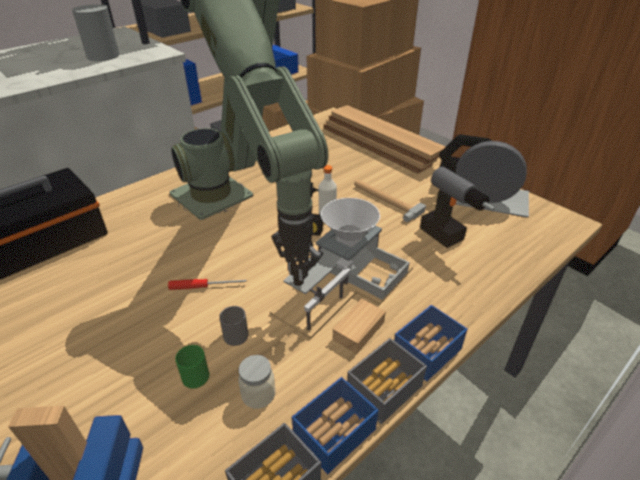

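The pointer (crop (235,220) to (275,245)) runs straight into the fin, and the cup stands upright at (234,325). The knob is still gripped and the spring load is steady at about 7.5 N.

```bash
python3 -c "
from plant import ctrl
print(ctrl.sign_off())"
```

```text
the job is handed in; nothing more can be done
None
```

The job is done and handed in at about 27.6 s, with the arm still holding the gate open at the mark. I poured the nuts, stood the empty cup upright back at its old spot with the gate still shut, then gripped the knob and pulled it out.

Last checks:
- **Nuts:** I counted six in the throat before the pull and six in the tray afterwards. The force at the wrist fell by the nuts' weight as I poured.
- **Gate:** the arm's travel reads 73.6 mm. I put the mark at about 73 to 74 mm from the pictures, and the pointer meets the fin. The two cameras disagree by about 1 mm, and the fin's edge is blurred at that scale.
- **Grip:** the spring pulled at a steady 7.5 N or so, and the gripper opening did not change.
- **Other things:** I saw nothing else on the bench moved.

One disagreement: in the pictures the fingertips stood behind where the stated tool frame puts them, by about 25 mm fully open and 7 to 10 mm at the narrower openings. I set both grasps from the images instead.

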